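# Load the drilling bed, shut the keeper bar and key in the start sequence

### The job

Lay every beech blank that is on the bench flat in its own bay of the drilling machine's load bed, then swing the red keeper bar shut over them until its catch holds it. Only with the bar shut, press the keys fully down and let them go one at a time in the order white, yellow, blue, green; never press the red stop key, and leave the glue bottle, walnut offcut, tape measure and mug where they are.

Things in the scene. Friction and masses are not known exactly. Their poses are not given: they have to be found in the camera images.
- bed: Fixed load bed of a drilling machine: aluminium plate 220 x 150 mm (x, y). Origin: underside centre, on the bench; +x points to the blue housing (front face at x = 210 mm, 142 mm tall, 340 wide). Four bays, 98 (x) by 48 (y) mm, centred at x = +-53, y = +-38 mm; floors 8 mm and walls 20 mm above the bench. Bar hinge post at (0, -130); catch post with brass ball at (0, 115), 70 mm high.
- blank0_mid (a point): Loose pale beech blank 0, a square block 90 x 40 x 40 mm (x, y, z), about 0.1 kg, lying flat; this point is its centre, x along its length. All blanks are alike and fit any bay on any long face, length along the bed's x, 4 mm of play each side. None if this blank is absent (2 to 4 are on the bench).
- blank1_mid (a point): Loose pale beech blank 1, a square block 90 x 40 x 40 mm (x, y, z), about 0.1 kg, lying flat; this point is its centre, x along its length. All blanks are alike and fit any bay on any long face, length along the bed's x, 4 mm of play each side. None if this blank is absent (2 to 4 are on the bench).
- blank2_mid (a point): Loose pale beech blank 2, a square block 90 x 40 x 40 mm (x, y, z), about 0.1 kg, lying flat; this point is its centre, x along its length. All blanks are alike and fit any bay on any long face, length along the bed's x, 4 mm of play each side. None if this blank is absent (2 to 4 are on the bench).
- blank3_mid (a point): Loose pale beech blank 3, a square block 90 x 40 x 40 mm (x, y, z), about 0.1 kg, lying flat; this point is its centre, x along its length. All blanks are alike and fit any bay on any long face, length along the bed's x, 4 mm of play each side. None if this blank is absent (2 to 4 are on the bench).
- bar (a joint): Angle (rad) of the red keeper bar, swinging level about an upright hinge. 0 = shut, along the bed's +y over the blanks' inner ends; it opens counter-clockwise from above, toward the bed's -x, up to 2.0. Starts open, stays where left. In the last 0.1 rad its nose, 245 mm out, rides over a sprung ball (about 3 to 6 N at the nose, passed at 0.05), which then pushes and holds it shut.
- bar_hinge (a point): Point on the bar's hinge axis at the bar's top face, 66 mm above the bench. The bar is a strip 48 mm wide, 12 mm thick, underside 54 mm above the bench (6 mm over seated blanks). Axes turn with the bar: y points to its free end.
- bar_knob (a point): Centre of the black knob that stands on the bar, an upright cylinder 20 mm across and 45 mm tall (66 to 111 mm above the bench), 185 mm from the hinge axis. Axes turn with the bar.
- desk: Fixed grey control desk, 200 x 160 x 41 mm high (x, y, z), black top, carrying five round keys. Origin: underside centre. The four keys of the sequence sit on a 68 x 70 mm grid in an order that changes; the red one stands apart at the +x end.
- key_white_top (a point): Centre of the top of the white key (power), 30 mm across; its top stands 64 mm above the bench when released; pressed straight down.
- key_white (a joint): Travel (m) of the white key: 0 released, 0.007 fully down; sprung, 1.5 N to start and 5 N fully down.
- key_yellow_top (a point): Centre of the top of the yellow key (dust extraction), 30 mm across; its top stands 64 mm above the bench when released; pressed straight down.
- key_yellow (a joint): Travel (m) of the yellow key: 0 released, 0.007 fully down; sprung, 1.5 N to start and 5 N fully down.
- key_blue_top (a point): Centre of the top of the blue key (bed clamps), 30 mm across; its top stands 64 mm above the bench when released; pressed straight down.
- key_blue (a joint): Travel (m) of the blue key: 0 released, 0.007 fully down; sprung, 1.5 N to start and 5 N fully down.
- key_green_top (a point): Centre of the top of the green key (start), 30 mm across; its top stands 64 mm above the bench when released; pressed straight down.
- key_green (a joint): Travel (m) of the green key: 0 released, 0.007 fully down; sprung, 1.5 N to start and 5 N fully down.
- key_red_top (a point): Centre of the top of the red key (emergency stop, not to be pressed), 30 mm across; its top stands 64 mm above the bench when released; pressed straight down.
- key_red (a joint): Travel (m) of the red key: 0 released, 0.007 fully down; sprung, 1.5 N to start and 5 N fully down.
- glue: White glue bottle with orange cap, 52 mm across, 150 mm tall, standing. Bystander, to be left alone. Origin: centre of its underside.
- walnut: Dark walnut offcut 140 x 60 x 18 mm, lying flat; not one of the blanks. Bystander, to be left alone. Origin: centre of its underside.
- tape: Yellow tape measure 70 x 35 x 50 mm. Bystander, to be left alone. Origin: centre of its underside.
- mug: Blue mug, 80 mm across, 90 mm tall. Bystander, to be left alone. Origin: centre of its underside.
Mind the look-alikes: they are no part of the job. Leave any grey or pink look-alike of the part that bears blank1_mid alone.

How it is judged:
On the way, in this order (a step that is already met when the one before it is completed fails the run):
1. every blank present lies flat on the floor of a bay (z of blank0_mid in the frame of bed between 0.023 and 0.033 m and x of blank0_mid in the frame of bed between -0.075 and 0.075 m and y of blank0_mid in the frame of bed between -0.055 and 0.055 m and angle between the x axis of each of blank0_mid, blank1_mid, blank2_mid, blank3_mid and the x axis of bed, either way round below 0.15 rad and z of blank1_mid in the frame of bed between 0.023 and 0.033 m and x of blank1_mid in the frame of bed between -0.075 and 0.075 m and y of blank1_mid in the frame of bed between -0.055 and 0.055 m and z of blank2_mid in the frame of bed between 0.023 and 0.033 m and x of blank2_mid in the frame of bed between -0.075 and 0.075 m and y of blank2_mid in the frame of bed between -0.055 and 0.055 m and z of blank3_mid in the frame of bed between 0.023 and 0.033 m and x of blank3_mid in the frame of bed between -0.075 and 0.075 m and y of blank3_mid in the frame of bed between -0.055 and 0.055 m), for 0.3 s.
2. the keeper bar is shut past its catch, the blanks still in their bays (all of step 1 and value of joint bar below 0.04 rad), for 0.3 s.
3. the white key is pressed down at least 5 of its 7 mm, the bar shut (value of joint key_white above 0.005 m and value of joint bar below 0.04 rad), for 0.05 s.
4. the yellow key is pressed down at least 5 of its 7 mm, the bar shut (value of joint key_yellow above 0.005 m and value of joint bar below 0.04 rad), for 0.05 s.
5. the blue key is pressed down at least 5 of its 7 mm, the bar shut (value of joint key_blue above 0.005 m and value of joint bar below 0.04 rad), for 0.05 s.
6. the green key is pressed down at least 5 of its 7 mm, the bar shut (value of joint key_green above 0.005 m and value of joint bar below 0.04 rad), for 0.05 s.
At the end, for the whole second after the job is handed in: Every blank present lies flat in a bay, lengthwise (within 0.15 rad of the bed's x), its centre within 5 mm of the seated height of 28 mm above the bench, the bar is within 0.04 rad of shut, all keys are up (within 2 mm) and everything is at rest (all of step 2 and value of joint each of key_white, key_yellow, key_blue, key_green, key_red below 0.002 m and linear speed of each of blank0, blank1, blank2, blank3 below 0.02 m/s and velocity of joint bar between -0.05 and 0.05 rad/s); the robot touches nothing.
It fails at once if a key is pressed (over 3.5 mm) while the bar is not shut (over 0.06 rad) (value of joint bar above 0.06 rad and value of joint any of key_white, key_yellow, key_blue, key_green above 0.0035 m).
It fails at once if two keys are pressed at once (both over 3.5 mm) (value of joint each of key_white, key_yellow above 0.0035 m or value of joint each of key_white, key_blue above 0.0035 m or value of joint each of key_white, key_green above 0.0035 m or value of joint each of key_white, key_red above 0.0035 m or value of joint each of key_yellow, key_blue above 0.0035 m or value of joint each of key_yellow, key_green above 0.0035 m or value of joint each of key_yellow, key_red above 0.0035 m or value of joint each of key_blue, key_green above 0.0035 m or value of joint each of key_blue, key_red above 0.0035 m or value of joint each of key_green, key_red above 0.0035 m).
It fails at once if the red stop key is pressed (over 3.5 mm) (value of joint key_red above 0.0035 m).
It fails at once if a bystander is moved by more than 40 mm (distance of any of glue, walnut, tape, mug from where it was at the start of the episode above 0.04 m).
Of blank0, blank1, blank2, blank3 only 2 to 4 are there at a start; the rules pass over those that are not, and their reading is None.
At some moment in a run one of blank0, blank1, blank2, blank3 may be knocked a few centimetres aside while the robot is not near it.
Once in a run the grip may slacken for a moment while it holds something.
It also fails if it takes over 210 s, if anything falls off the work surface, if the arm or the gripper's body presses on something with over 40 N, if the wrist force passes 120 N, or if a joint passes its speed limit or range.

### The arm

A 6-joint arm with a two-finger parallel gripper is mounted at the origin on the work surface. World frame = base frame: x ahead of the robot, y to its left, z up, the work surface at z = 0. Lengths are in m, angles in rad, forces in N, time in s.
With the tool pointing down it reaches from about 0.375 to 0.825 m from the base axis. Payload 5.5 kg.
Tool frame: the origin (TCP) lies on the centre line of the jaws, within the pads' length; the fingertips stand 11 mm ahead of it and the grasp point (between the pads) lies 8 mm behind it; z points along the fingers, y is the direction in which the jaws open and shut (so a half turn about z gives the same grasp; the last joint's range is limited). The gripper opens to 85 mm and grips with 20 to 120 N. Pads are 22 mm wide; open, the fingers measure 114 mm over their backs; the gripper's body (76 mm by 85 mm) begins 54 mm behind the grasp point. The pads swing forward as they close: fully open they stand 13 mm farther back than shut.
Start: joints at [1.27, 0.314, -0.047, 1.21, 0, 1.571], TCP at [0.178, 0.573, 0.242] pointing down, gripper open.
Joint ranges: [-2.67, 2.67], [-0.69, 1.73], [-1.03, 1.25], [-2.08, 2.16], [-1.42, 1.45], [-3.14, 3.14]. Speed limits (rad/s): [2.39, 2.39, 3.01, 3.14, 3.14, 3.14].

### API

Orientations are given as a rotation vector (axis times angle).
In Python, from plant import ctrl, read_camera, camera_params, job gives the robot as it stands.
- The arm moves only by the tool carry_out, never from a script. Its argument "plan" is a list of rows, each an object with "linear": the shift along the tool's x, y, z in m, a list of three; "yaw": the turn about the tool's z in degrees. In form: [{"linear": [dx, dy, dz], "yaw": yaw}, ...]. A call has 1 to 8 rows; each row shifts and turns the commanded pose from where the row before left it, along the tool's axes as they then stand; what a row does not reach is not made up. A row lasts 1/10 s, in which the tool goes at most 50 mm and 8.59 degrees, less where a joint would pass 70% of its speed; a pose out of reach is approached as far as the arm can. A call is refused whole if a number of a shift passes 0.05 or a number of a turn 8.59, either way. A call with a gripper value outside its range is refused whole. "fingers" is the closure in counts, from 0 (fully open) to 255 (shut), set as the call begins (left out, the last holds). The fingers move at their own pace and stop on an object; the grip force is fixed at half the most. Time passes only in rows, so rows that do not move let the fingers close. It gives the time, the measured TCP pose, the force and the opening at its end, in the units of the state.
- ctrl.get_state(): the state, without advancing time (a new reading comes with each control period).
- read_camera(name): name is "scene" or "top" or "wrist"; returns the picture (400x640x3 uint8, red, green, blue); there is no depth.
- camera_params(name): a dict with "mtx" (3x3 intrinsics, pixels), "rvec" (rotation vector, rad) and "tvec" (3), from world to camera coordinates, as OpenCV has them. Camera axes: x right, y down, z forward; pixel columns grow to the right and rows downward; lengths in m; the calibration is good to about 2 mm. A picture is of the moment at which its call begins: read the wrist's pose just before it. camera_params takes no time and is no camera call; for the wrist camera it gives the pose at the moment of the call.
- job.job_done(): hands the job in, once; it reports no verdict.
The state is a dict: "time": time; "joint_positions": joint angles; "joint_vel": joint speeds; "tau": joint torques, N m; "ee_pos": TCP position; "ee_rot": TCP orientation; "ft_force": force on the tool from outside, world axes, zero at the start; "ft_torque": the same for the moment, N m; "gripper_width": finger opening in m.
Only numpy, scipy, OpenCV 4.12 (cv2) and the standard library are available. Lean on these libraries where they do the work, as an engineer would, in place of code of your own. Each camera call takes 0.05 s, during which the arm holds its last target. There are 200 camera calls.

## Working session

There is one attempt and no reset: what is moved stays moved. The work goes in short steps, Python scripts to look and compute and a tool call to move; the robot and the scene stay as the last step left them, time stands still between calls to the robot, and variables do not carry over. Pictures are saved under pics/ and viewed, about 12 in all and at most 16, crops included, and the job is handed in when it is done.

Besides the shell and the picture viewer there is one more tool, called after ">>>" as name([rows], argument=value, ...), one row to a line, values as JSON. carry_out: Moves the arm, as the interface text tells. Its arguments: {"type":"object","properties":{"plan":{"type":"array","items":{"type":"object","properties":{"linear":{"type":"array","items":{"type":"number"}},"yaw":{"type":"number"}}}},"fingers":{"type":"number"}},"required":["plan"]}

```bash
mkdir -p pics; python3 - <<'E'
from plant import ctrl, read_camera, camera_params
import cv2
for n in ("scene","top"):
    im=read_camera(n); cv2.imwrite(f"pics/{n}0.png",im[:,:,::-1])
    p=camera_params(n); print(n,p)
print(ctrl.get_state())
E
```

```text
scene {'mtx': array([[462.74209707,   0.        , 322.26312148],
       [  0.        , 462.74209707, 201.3838996 ],
       [  0.        ,   0.        ,   1.        ]]), 'rvec': array([ 2.45805782,  0.758552  , -0.24118008]), 'tvec': array([-0.40041868, -0.14773628,  1.60509338])}
top {'mtx': array([[508.95716477,   0.        , 322.80995097],
       [  0.        , 508.95716477, 201.26424041],
       [  0.        ,   0.        ,   1.        ]]), 'rvec': array([ 2.18768394, -2.13958023,  0.14038241]), 'tvec': array([0.01756083, 0.47503586, 1.31118596])}
{'time': 0.1, 'joint_positions': array([ 1.27000917e+00,  3.14135631e-01, -4.79797917e-02,  1.21024147e+00,
       -1.37028680e-05,  1.57079243e+00]), 'joint_vel': array([ 2.35438041e-03, -5.65391259e-04,  1.55505839e-03, -1.73766219e-03,
       -5.23075938e-05, -2.15060154e-03]), 'tau': array([-1.04657120e-03, -5.40767133e+01,  3.40541446e+01,  1.12794075e-02,
       -8.67933267e-06,  1.89398939e-06]), 'ee_pos': array([0.1776127 , 0.57256196, 0.24153228]), 'ee_rot': array([-4.70657071e-01, -3.10591315e+00,  2.42670914e-03]), 'ft_force': array([-0.19069187, -0.70992804, -0.42217724]), 'ft_torque': array([-0.03918911, -0.02487093, -0.0439732 ]), 'gripper_width': 0.08528658751645907}
```

View pics/top0.png

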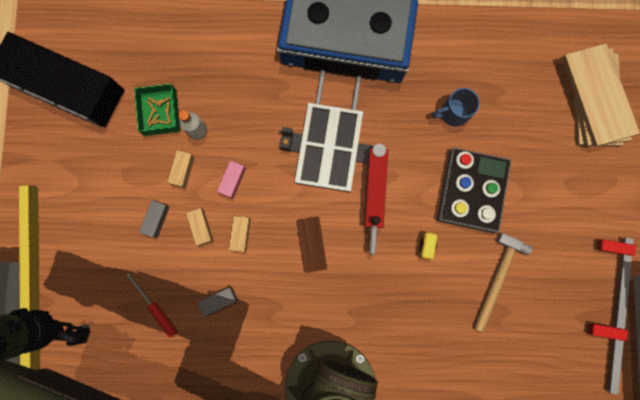

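View pics/scene0.png

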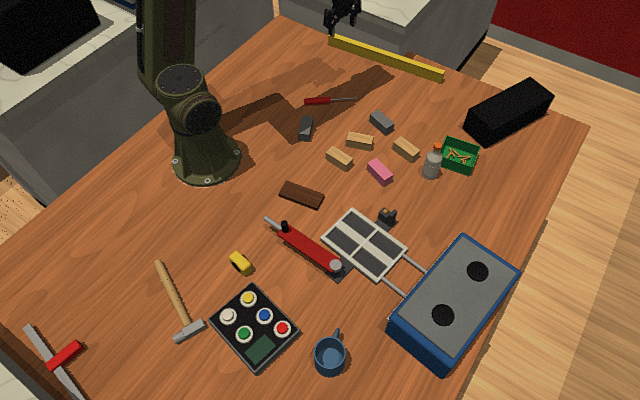

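```bash
cat > h.py <<'E'
import numpy as np, cv2
from plant import ctrl, read_camera, camera_params
from scipy.spatial.transform import Rotation as R
def grab(n):
    p=camera_params(n); im=read_camera(n); return im,p
def world(px,z,p):
    px=np.asarray(px,float).reshape(-1,1,2); M=cv2.Rodrigues(p["rvec"])[0]; t=np.asarray(p["tvec"]).ravel()
    u=cv2.undistortPoints(px,p["mtx"],None).reshape(-1,2); d=np.c_[u,np.ones(len(u))]@M; c=-M.T@t
    z=np.broadcast_to(z,len(d)); return c+d*((z-c[2])/d[:,2])[:,None]
def pix(X,p): return cv2.projectPoints(np.asarray(X,float).reshape(-1,1,3),p["rvec"],p["tvec"],p["mtx"],None)[0].reshape(-1,2)
def comps(mask,amin):
    n,l,s,c=cv2.connectedComponentsWithStats(mask.astype(np.uint8))
    return [(l==i,s[i],c[i]) for i in range(1,n) if s[i][4]>amin]
def rect(m,z,p):
    """min-area rectangle on plane z: centre, sizes (long, short), angle of the long axis"""
    cs=max(cv2.findContours(m.astype(np.uint8),cv2.RETR_EXTERNAL,cv2.CHAIN_APPROX_NONE)[0],key=cv2.contourArea)
    w=world(cs.reshape(-1,2),z,p)[:,:2].astype(np.float32)
    (c,s,a)=cv2.minAreaRect(w*1000); a=np.radians(a)
    if s[0]<s[1]: a+=np.pi/2; s=s[::-1]
    a=(a+np.pi/2)%np.pi-np.pi/2
    return np.round(np.array(c)/1000,4),np.round(s,1),round(a,3)
def pose():
    s=ctrl.get_state(); M=R.from_rotvec(s["ee_rot"]).as_matrix()
    return s,M
E
python3 - <<'E'
from h import *
im=cv2.imread("pics/top0.png")[:,:,::-1]; p=camera_params("top")
for q in [(180,169),(199,226),(239,234),(330,115),(318,135),(378,180),(375,221),(378,150),(465,160),(465,183),(491,188),(460,208),(487,213),(231,180)]: print(q,im[q[1],q[0]])
hsv=cv2.cvtColor(np.ascontiguousarray(im),cv2.COLOR_RGB2HSV)
H,S,V=[hsv[...,i].astype(int) for i in range(3)]
print("blanks")
for m,s,c in comps((V>150)&(S>60)&(S<160)&(H>10)&(H<25),60):
    print(c.round(1),s, rect(m,0.04,p), hsv[m].mean(0).round())
print("white")
for m,s,c in comps((V>150)&(S<50),60):
    print(c.round(1),s, rect(m,0.02,p))
print("black knob", world([(375,221)],0.111,p)," hinge",world([(378.5,150.5)],0.066,p),"catch",world([(287,140)],0.07,p))
E
```

```text
(180, 169) [221 174 113]
(199, 226) [216 171 106]
(239, 234) [215 168 106]
(330, 115) [215 209 191]
(318, 135) [76 73 70]
(378, 180) [167  40  35]
(375, 221) [49 40 36]
(378, 150) [176 168 159]
(465, 160) [213  52  44]
(465, 183) [ 61  97 167]
(491, 188) [ 63 141  72]
(460, 208) [222 209  82]
(487, 213) [222 219 197]
(231, 180) [217 135 154]
blanks
[ 7.7 16.6] [  0   0  19  43 597] (array([0.9471, 0.8882]), array([119.9,  48.5]), np.float64(0.097)) [ 17. 125. 202.]
[541.7   3.6] [ 418    0  222   11 1733] (array([ 1.0295, -0.5269]), array([611.4,  29.1]), np.float64(-1.543)) [ 16. 132. 192.]
[603.2  93.4] [ 565   42   75  104 4565] (array([ 0.7797, -0.7298]), array([284.8, 143. ]), np.float64(0.299)) [ 17. 115. 207.]
[  2.8 117.6] [  0  81  10  97 530] (array([0.6482, 0.8716]), array([260.1,  23.7]), np.float64(0.097)) [ 16. 131. 200.]
[178.5 167.4] [167 150  25  36 550] (array([0.5539, 0.4087]), array([92.9, 42.5]), np.float64(-0.226)) [ 17. 132. 205.]
[353.3 176.6] [350 162   8  30  63] (array([ 0.5401, -0.0511]), array([78.4,  7.8]), np.float64(-0.149)) [ 13. 118. 180.]
[197.4 226
[... 1060 characters left out ...]
43. , 42.7]), np.float64(-1.548))
[486.4 213.6] [478 205  17  18 218] (array([ 0.4525, -0.4059]), array([43.5, 43.5]), np.float64(0.455))
[373.5 240.3] [372 228   4  25  71] (array([ 0.3762, -0.1073]), array([63. ,  7.9]), np.float64(0.009))
[513.2 242.5] [500 234  31  18 213] (array([ 0.3749, -0.4823]), array([83.1, 22.6]), np.float64(1.161))
[621.9 306.8] [618 274   8  54 218] (array([ 0.2335, -0.7587]), array([136.1,  15.9]), np.float64(-0.128))
[616.7 366.6] [612 340  11  54 325] (array([ 0.0664, -0.7346]), array([131.8,  16.3]), np.float64(-0.151))
black knob [[ 0.41859594 -0.10063405  0.111     ]]  hinge [[ 0.60580471 -0.11304532  0.066     ]] catch [[0.62690321 0.12446653 0.07      ]]
```

```bash
cat >> h.py <<'E'
def go(pts,step=0.045,f=None):
    """pts: list of (x,y,z,deg of tool x) -> prints rows in the tool's axes"""
    s,M=pose(); c=s["ee_pos"].copy(); th=np.degrees(np.arctan2(M[1,0],M[0,0])); rows=[]
    for x,y,z,a in pts:
        t=np.array([x,y,z]); dy=-(((a-th)+90)%180-90); d=t-c
        n=max(1,int(np.ceil(max(np.abs(d).max()/step,np.linalg.norm(d)/step,abs(dy)/8.5))))
        for i in range(n):
            r=np.radians(th); w=d/n
            rows.append((round(w[0]*np.cos(r)+w[1]*np.sin(r),4),round(w[0]*np.sin(r)-w[1]*np.cos(r),4),round(-w[2],4),round(dy/n,2))); th-=dy/n
        c=t
    print("at",s["ee_pos"].round(4),"deg",round(np.degrees(np.arctan2(M[1,0],M[0,0])),1))
    print(",".join('{"linear":[%g,%g,%g],"yaw":%g}'%r for r in rows),len(rows))
E
python3 - <<'E'
from h import *
go([(0.43,0.33,0.30,180)])
E
```

```text
at [0.1776 0.5726 0.2415] deg 162.8
{"linear":[-0.0391,-0.0196,-0.0073],"yaw":-2.15},{"linear":[-0.0384,-0.0211,-0.0073],"yaw":-2.15},{"linear":[-0.0375,-0.0225,-0.0073],"yaw":-2.15},{"linear":[-0.0367,-0.0239,-0.0073],"yaw":-2.15},{"linear":[-0.0357,-0.0253,-0.0073],"yaw":-2.15},{"linear":[-0.0348,-0.0266,-0.0073],"yaw":-2.15},{"linear":[-0.0337,-0.0279,-0.0073],"yaw":-2.15},{"linear":[-0.0327,-0.0291,-0.0073],"yaw":-2.15} 8
```

>>> carry_out([
  {"linear":[-0.039,-0.02,-0.007],"yaw":-2.15},
  {"linear":[-0.038,-0.021,-0.007],"yaw":-2.15},
  {"linear":[-0.038,-0.022,-0.007],"yaw":-2.15},
  {"linear":[-0.037,-0.024,-0.007],"yaw":-2.15},
  {"linear":[-0.036,-0.025,-0.007],"yaw":-2.15},
  {"linear":[-0.035,-0.027,-0.007],"yaw":-2.15},
  {"linear":[-0.034,-0.028,-0.007],"yaw":-2.15},
  {"linear":[-0.033,-0.029,-0.007],"yaw":-2.15},
])

```text
time: 0.9
ee_pos: [0.4323, 0.3286, 0.2983]
ee_rot: [0.002, -3.141, 0.0]
ft_force: [-0.5, 1.7, -1.1]
gripper_width: 0.0857
```

```bash
python3 - <<'E'
from h import *
im,p=grab("wrist"); cv2.imwrite("pics/w1.png",im[:,:,::-1])
s,M=pose(); print(s["time"],s["ee_pos"],np.degrees(np.arctan2(M[1,0],M[0,0])),s["joint_positions"].round(2))
c=-cv2.Rodrigues(p["rvec"])[0].T@np.ravel(p["tvec"]); print(p["mtx"],c, cv2.Rodrigues(p["rvec"])[0].round(2))
hsv=cv2.cvtColor(im,cv2.COLOR_RGB2HSV);H,S,V=[hsv[...,i].astype(int) for i in range(3)]
for m,st,c in comps((V>150)&(S>60)&(S<160)&(H>10)&(H<25),300):
    print(c.round(1),st, rect(m,0.04,p), hsv[m].mean(0).round())
E
```

```text
0.95 [0.43706081 0.32462404 0.29940346] 179.85939117564536 [ 0.64  0.19 -0.08  1.3  -0.    0.64]
[[359.68996925   0.         324.92524685]
 [  0.         359.68996925 201.51133314]
 [  0.           0.           1.        ]] [0.35185101 0.32808791 0.4298579 ] [[-0.    1.    0.  ]
 [ 0.95  0.    0.31]
 [ 0.31  0.   -0.95]]
[196.9 189.5] [    0     0   430   400 77107] (array([0.5363, 0.2071]), array([630.9, 370.4]), np.float64(0.857)) [ 12. 143. 179.]
[536.7 149.3] [  359     0   281   349 65010] (array([0.4853, 0.55  ]), array([483. , 266.7]), np.float64(0.268)) [ 12. 145. 177.]
[ 15.8 347. ] [   0  307   38   86 2627] (array([ 0.6909, -0.0767]), array([152.1,  47.6]), np.float64(-0.274)) [ 12. 141. 173.]
```

View pics/w1.png

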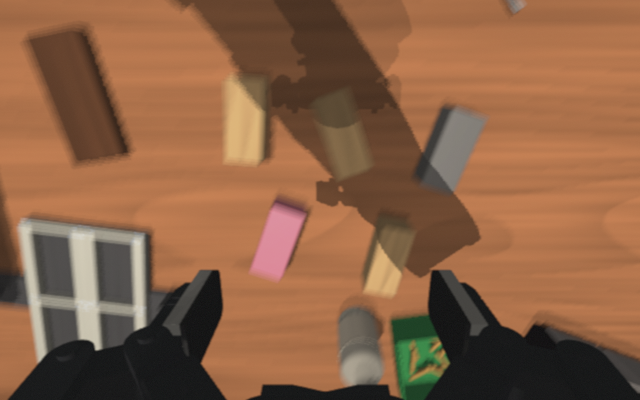

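```bash
cat >> h.py <<'E'
from scipy.optimize import minimize
def fitbox(mask,p,x0,size=(.09,.04,.04),z0=0.):
    """fit x,y,angle of a box standing at z0 to its silhouette (IoU)"""
    B=np.array([[i,j,k] for i in(-.5,.5) for j in(-.5,.5) for k in(0,1)])*size+[0,0,z0]
    mk=cv2.GaussianBlur(mask.astype(np.float32),(0,0),1)
    def cost(v):
        c,s=np.cos(v[2]),np.sin(v[2]); X=B@np.array([[c,s,0],[-s,c,0],[0,0,1]])+[v[0],v[1],0]
        h=cv2.convexHull(pix(X,p).astype(np.float32)); im=np.zeros(mask.shape,np.uint8)
        cv2.fillConvexPoly(im,np.round(h*16).astype(np.int32),255,cv2.LINE_AA,4)
        f=cv2.GaussianBlur(im.astype(np.float32)/255,(0,0),1); return np.abs(f-mk).sum()/f.sum()
    v=np.array(x0,float); r=minimize(cost,v,method="Nelder-Mead",options=dict(initial_simplex=v+np.vstack([np.zeros(3),np.diag([.008,.008,.08])]),xatol=1e-4,fatol=1e-4))
    return r.x.round(4),round(r.fun,3)
def blanks(name,save=None):
    im,p=grab(name); hsv=cv2.cvtColor(im,cv2.COLOR_RGB2HSV);H,S,V=[hsv[...,i].astype(int) for i in range(3)]
    if save: cv2.imwrite(save,im[:,:,::-1])
    m0=((H>=15)&(H<24)&(S>70)&(S<170)&(V>55)).astype(np.uint8)
    m0=cv2.morphologyEx(m0,cv2.MORPH_OPEN,np.ones((3,3)))
    out=[]
    for m,st,c in comps(m0,300):
        w=world([c],0.02,p)[0]
        if not(0.3<w[0]<0.8 and -0.35<w[1]<0.6) or st[4]>9000: continue
        rc=rect(m,0.02,p); r=fitbox(m,p,(w[0],w[1],rc[2])); out.append(r); print(name,c.round(),st[4],*r)
    return out
E
python3 - <<'E'
from h import *
blanks("wrist","pics/w2.png"); blanks("top")
s,M=pose(); print(s["ee_pos"],np.degrees(np.arctan2(M[1,0],M[0,0])))
E
```

```text
wrist [254. 109.] 3611 [ 0.386   0.246  -0.1182] 0.073
wrist [350. 124.] 3163 [0.402  0.3512 0.3464] 0.066
wrist [394. 248.] 2922 [ 0.555   0.4091 -0.1708] 0.095
top [181. 166.] 503 [ 0.5581  0.4059 -0.2391] 0.333
top [198. 226.] 503 [0.4014 0.3504 0.4267] 0.309
top [239. 233.] 566 [ 0.3857  0.2454 -0.0879] 0.177
[0.43312035 0.32845777 0.2983621 ] 179.70211800950847
```

>>> carry_out([
  {"linear":[-0.013,0.044,0],"yaw":0},
  {"linear":[-0.013,0.044,0],"yaw":0},
  {"linear":[-0.013,0.044,0],"yaw":0},
  {"linear":[-0.013,0.044,0],"yaw":0},
  {"linear":[-0.013,0.044,0],"yaw":0},
  {"linear":[-0.013,0.044,0],"yaw":0},
  {"linear":[-0.013,0.044,0],"yaw":0},
  {"linear":[0,0,0],"yaw":0},
])

```text
time: 1.85
ee_pos: [0.5194, 0.6345, 0.2911]
ee_rot: [0.005, -3.137, 0.005]
ft_force: [-0.2, 0.6, -2.1]
gripper_width: 0.0853
```

```bash
python3 - <<'E'
from h import *
im,p=grab("wrist"); im,p=grab("wrist"); cv2.imwrite("pics/w3.png",im[:,:,::-1]); np.save("w3p.npy",p,allow_pickle=True)
s,M=pose(); print(s["ee_pos"],np.degrees(np.arctan2(M[1,0],M[0,0])))
hsv=cv2.cvtColor(im,cv2.COLOR_RGB2HSV);H,S,V=[hsv[...,i].astype(int) for i in range(3)]
for m,st,c in comps(((V>130)&(S<60)),2000):
    print(c,st,rect(m,0.02,p))
E
```

```text
[0.5191198  0.63017723 0.2951198 ] -179.9150833568253
```

View pics/w3.png

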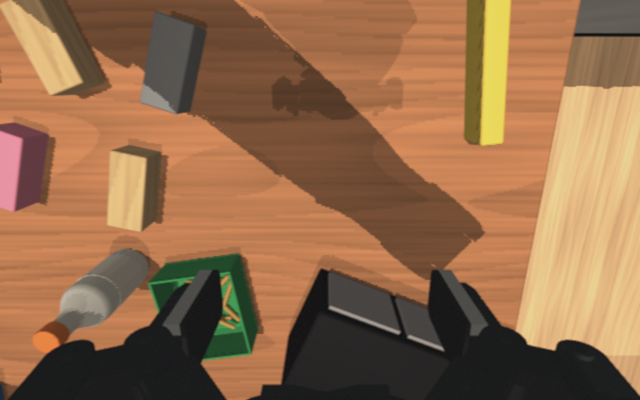

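I wrote tool y with the wrong sign, so the view shows the wrong side (blanks at (40,45) and (135,190)); nothing was touched. I'll go back toward the bed.

>>> carry_out([
  {"linear":[0,-0.049,0],"yaw":0},
  {"linear":[0,-0.049,0],"yaw":0},
  {"linear":[0,-0.049,0],"yaw":0},
  {"linear":[0,-0.049,0],"yaw":0},
  {"linear":[0,-0.049,0],"yaw":0},
  {"linear":[0,-0.049,0],"yaw":0},
  {"linear":[0,-0.049,0],"yaw":0},
  {"linear":[0,-0.049,0],"yaw":0},
])

```text
time: 2.75
ee_pos: [0.5179, 0.2373, 0.3006]
ee_rot: [0.001, 3.14, 0.001]
ft_force: [0.8, -0.4, 0.2]
gripper_width: 0.0854
```

>>> carry_out([
  {"linear":[0.005,-0.049,0],"yaw":0},
  {"linear":[0.005,-0.049,0],"yaw":0},
  {"linear":[0.005,-0.049,0],"yaw":0},
  {"linear":[0.005,-0.049,0],"yaw":0},
  {"linear":[0.005,-0.047,0],"yaw":0},
  {"linear":[0,0,0],"yaw":0},
  {"linear":[0,0,0],"yaw":0},
])

```text
time: 3.45
ee_pos: [0.4934, -0.0035, 0.3002]
ee_rot: [0.006, 3.14, 0.001]
ft_force: [0.4, 0.4, -1.3]
gripper_width: 0.0854
```

```bash
python3 - <<'E'
from h import *
im,p=grab("wrist"); im,p=grab("wrist"); cv2.imwrite("pics/w4.png",im[:,:,::-1]); np.save("w4p.npy",p,allow_pickle=True)
s,M=pose(); print(s["ee_pos"],np.degrees(np.arctan2(M[1,0],M[0,0])))
hsv=cv2.cvtColor(im,cv2.COLOR_RGB2HSV);H,S,V=[hsv[...,i].astype(int) for i in range(3)]
for m,st,c in comps(((V>130)&(S<60)),2000):
    print(c,st,rect(m,0.02,p))
E
```

```text
[ 0.49442199 -0.00186023  0.2999596 ] 179.99213730987233
[337.25339164 259.22794035] [ 274  167  142  218 8919] (array([0.6714, 0.0107]), array([313.9, 151.8]), np.float64(-0.126))
```

View pics/w4.png

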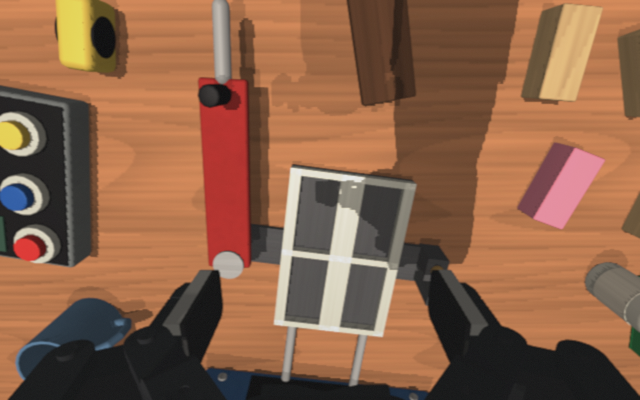

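```bash
python3 - <<'E'
from h import *
im=cv2.imread("pics/w4.png")[:,:,::-1]; p=np.load("w4p.npy",allow_pickle=True).item(); im=np.ascontiguousarray(im)
hsv=cv2.cvtColor(im,cv2.COLOR_RGB2HSV);H,S,V=[hsv[...,i].astype(int) for i in range(3)]
m=(S<70).astype(np.uint8); m[:,:262]=0; m[:,430:]=0; m[:150]=0; m[345:]=0
m=cv2.morphologyEx(m,cv2.MORPH_CLOSE,np.ones((5,5))); m=cv2.morphologyEx(m,cv2.MORPH_OPEN,np.ones((41,41)))
ref=None
for mm,st,c in comps(m,5000):
    print(st,rect(mm,0.02,p)); ref=fitbox(mm,p,(0.62,0.01,-0.1),(.22,.15,.02)); print(ref)
q=world([(293,165),(415,183),(383,335),(275,325)],0.02,p)[:,:2]; print(q.round(4),q.mean(0))
x,y,a=ref[0]; Rm=np.array([[np.cos(a),-np.sin(a)],[np.sin(a),np.cos(a)]])
hw=np.r_[np.array([x,y])+Rm@[0,-.13],.066]; cw=np.r_[np.array([x,y])+Rm@[0,.115],.07]
print("hinge pred",hw,pix(hw,p),"catch",cw,pix(cw,p))
print("hinge seen",world([(228.5,264)],.066,p),"knob top",world([(208,93)],.111,p),world([(212,95)],.111,p))
C=[np.r_[np.array([x,y])+Rm@[i*.11,j*.075],.02] for i,j in((-1,-1),(-1,1),(1,1),(1,-1))]; v=im.copy()
cv2.polylines(v,[np.round(pix(C,p)).astype(int)],1,(0,255,0),1)
for i in(-1,1):
    for j in(-1,1):
        C=[np.r_[np.array([x,y])+Rm@[i*.053+k*.049,j*.038+l*.024],.02] for k,l in((-1,-1),(-1,1),(1,1),(1,-1))]
        cv2.polylines(v,[np.round(pix(C,p)).astype(int)],1,(0,255,255),1); print((np.array([x,y])+Rm@[i*.053,j*.038]).round(4))
cv2.imwrite("pics/w4b.png",cv2.resize(v[130:380,180:480],None,fx=2.4,fy=2.4,interpolation=cv2.INTER_CUBIC)[:,:,::-1])
E
```

```text
[  278   170   131   163 18816] (array([0.6246, 0.0204]), array([225.4, 162.8]), np.float64(-0.075))
(array([ 0.6281,  0.0165, -0.124 ]), np.float64(0.051))
[[ 0.5045 -0.0398]
 [ 0.5265  0.1042]
 [ 0.7428  0.0769]
 [ 0.7261 -0.0707]] [0.62498994 0.01764404]
hinge pred [ 0.61202128 -0.11250184  0.066     ] [[228.50408222 266.57708632]] catch [0.64232348 0.13061701 0.07      ] [[440.49046378 291.31943386]]
hinge seen [[ 0.60874354 -0.11222591  0.066     ]] knob top [[ 0.4216245 -0.1022914  0.111    ]] [[ 0.4232658  -0.09904389  0.111     ]]
[ 0.5708 -0.0147]
[0.5802 0.0608]
[ 0.676  -0.0278]
[0.6854 0.0477]
```

View pics/w4b.png

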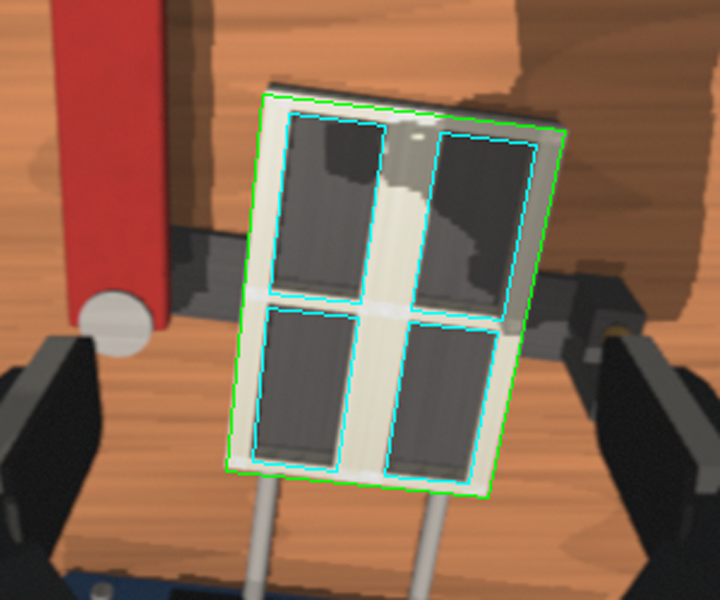

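```bash
python3 - <<'E'
from h import *
go([(0.386,0.246,0.13,173.2)],step=0.047)
E
```

```text
at [ 0.4944 -0.0019  0.3   ] deg 180.0
{"linear":[0.0155,0.0354,0.0243],"yaw":0.97},{"linear":[0.0161,0.0351,0.0243],"yaw":0.97},{"linear":[0.0167,0.0349,0.0243],"yaw":0.97},{"linear":[0.0173,0.0346,0.0243],"yaw":0.97},{"linear":[0.0179,0.0343,0.0243],"yaw":0.97},{"linear":[0.0184,0.034,0.0243],"yaw":0.97},{"linear":[0.019,0.0337,0.0243],"yaw":0.97} 7
```

>>> carry_out([
  {"linear":[0.0155,0.0354,0.0243],"yaw":0.97},
  {"linear":[0.0161,0.0351,0.0243],"yaw":0.97},
  {"linear":[0.0167,0.0349,0.0243],"yaw":0.97},
  {"linear":[0.0173,0.0346,0.0243],"yaw":0.97},
  {"linear":[0.0179,0.0343,0.0243],"yaw":0.97},
  {"linear":[0.0184,0.034,0.0243],"yaw":0.97},
  {"linear":[0.019,0.0337,0.0243],"yaw":0.97},
  {"linear":[0,0,0],"yaw":0},
])

```text
time: 4.35
ee_pos: [0.3824, 0.2487, 0.1264]
ee_rot: [-0.174, -3.132, 0.002]
ft_force: [0.3, -0.4, 0.5]
gripper_width: 0.0853
```

```bash
python3 - <<'E'
from h import *
blanks("top"); blanks("wrist","pics/w5.png")
go([(0.386,0.246,0.028,173.2)],step=0.035)
E
```

```text
top [180. 167.] 531 [ 0.5537  0.4085 -0.2433] 0.296
wrist [322. 208.] 8271 [ 0.3872  0.245  -0.0883] 0.062
wrist [546. 332.] 1392 [0.5489 0.4278 0.5391] 0.758
at [0.3854 0.2467 0.1289] deg 173.5
{"linear":[-0.0002,-0.0002,0.0336],"yaw":0.09},{"linear":[-0.0002,-0.0002,0.0336],"yaw":0.09},{"linear":[-0.0002,-0.0002,0.0336],"yaw":0.09} 3
```

>>> carry_out([
  {"linear":[-0.0005,-0.0005,0.0336],"yaw":-0.5},
  {"linear":[0,0,0.0336],"yaw":0},
  {"linear":[0,0,0.033],"yaw":0},
  {"linear":[0,0,0],"yaw":0},
  {"linear":[0,0,0],"yaw":0},
])

```text
time: 4.95
ee_pos: [0.3879, 0.2445, 0.03]
ee_rot: [-0.174, -3.137, 0.0]
ft_force: [0.3, -0.7, 0.5]
gripper_width: 0.0858
```

>>> carry_out([
  {"linear":[0,0,0],"yaw":0},
  {"linear":[0,0,0],"yaw":0},
  {"linear":[0,0,0],"yaw":0},
  {"linear":[0,0,0],"yaw":0},
  {"linear":[0,0,0],"yaw":0},
  {"linear":[0,0,0],"yaw":0},
  {"linear":[0,0,-0.001],"yaw":0},
  {"linear":[0,0,-0.03],"yaw":0},
], fingers=255)

```text
time: 5.75
ee_pos: [0.3851, 0.2433, 0.0581]
ee_rot: [-0.173, -3.132, 0.005]
ft_force: [0.2, 0.4, -0.9]
gripper_width: 0.0387
```

```bash
python3 - <<'E'
from h import *
s,M=pose(); print(s["gripper_width"],s["ee_pos"],s["ft_force"])
go([(0.386,0.246,0.15,172.9),(0.684,0.048,0.15,172.9)],step=0.047)
E
```

```text
0.038657585709850194 [0.3850862  0.24325042 0.05808052] [ 0.22623079  0.40037235 -0.86213236]
at [0.3851 0.2433 0.0581] deg 173.7
{"linear":[-0.0003,0.0014,-0.046],"yaw":0.39},{"linear":[-0.0003,0.0014,-0.046],"yaw":0.39},{"linear":[-0.04,-0.02,-0],"yaw":-0},{"linear":[-0.04,-0.02,-0],"yaw":-0},{"linear":[-0.04,-0.02,-0],"yaw":-0},{"linear":[-0.04,-0.02,-0],"yaw":-0},{"linear":[-0.04,-0.02,-0],"yaw":-0},{"linear":[-0.04,-0.02,-0],"yaw":-0},{"linear":[-0.04,-0.02,-0],"yaw":-0},{"linear":[-0.04,-0.02,-0],"yaw":-0} 10
```

>>> carry_out([
  {"linear":[0,0,-0.046],"yaw":0.4},
  {"linear":[0,0,-0.046],"yaw":0.4},
  {"linear":[-0.04,-0.02,0],"yaw":0},
  {"linear":[-0.04,-0.02,0],"yaw":0},
  {"linear":[-0.04,-0.02,0],"yaw":0},
  {"linear":[-0.04,-0.02,0],"yaw":0},
  {"linear":[-0.04,-0.02,0],"yaw":0},
  {"linear":[-0.04,-0.02,0],"yaw":0},
])

```text
time: 6.55
ee_pos: [0.612, 0.0947, 0.1521]
ee_rot: [-0.195, -3.135, -0.0]
ft_force: [0.5, 0.9, -1.3]
gripper_width: 0.0388
```

>>> carry_out([
  {"linear":[-0.04,-0.02,0],"yaw":0},
  {"linear":[-0.04,-0.02,0],"yaw":0},
  {"linear":[0,0,0.03],"yaw":0},
  {"linear":[0,0,0],"yaw":0},
  {"linear":[0,0,0],"yaw":0},
])

```text
time: 7.05
ee_pos: [0.6837, 0.0464, 0.1212]
ee_rot: [-0.195, -3.132, 0.0]
ft_force: [0.6, -0.1, -1.5]
gripper_width: 0.0387
```

```bash
cat >> h.py <<'E'
def mean_pose(n=6):
    P=[];A=[]
    for _ in range(n):
        s,M=pose(); P.append(s["ee_pos"]); A.append(np.degrees(np.arctan2(M[1,0],M[0,0]))%360)
    return np.mean(P,0),np.mean(A),np.std(P,0)
BED=(0.6268,0.0167,-0.124)
def b2w(x,y,z=0,bed=None):
    bx,by,a=bed or BED; return np.array([bx+x*np.cos(a)-y*np.sin(a),by+x*np.sin(a)+y*np.cos(a),z])
E
python3 - <<'E'
from h import *
im,p=grab("wrist"); s,M=pose(); print(s["ee_pos"],np.degrees(np.arctan2(M[1,0],M[0,0])),s["gripper_width"])
s,M=pose(); print(s["ee_pos"])
for i in(-1,1):
    for j in(-1,1):
        C=[b2w(i*.053+k*.049,j*.038+l*.024,.02) for k,l in((-1,-1),(-1,1),(1,1),(1,-1))]
        cv2.polylines(im,[np.round(pix(C,p)).astype(int)],1,(0,255,255),1)
cv2.imwrite("pics/w6.png",im[:,:,::-1])
E
```

```text
[0.68441741 0.04676722 0.12237628] 172.9049907259935 0.0390003194690695
[0.68441741 0.04676722 0.12237628]
```

View pics/w6.png

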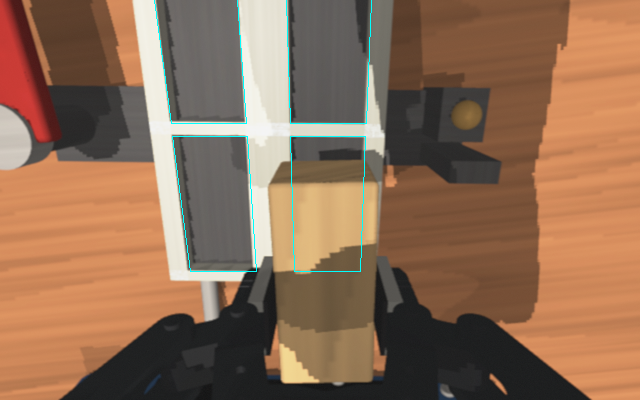

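```bash
python3 - <<'E'
from h import *
p=camera_params("wrist"); q=world([(271,182),(378,182),(374,382),(281,382)],.132,p)[:,:2]; print(q.round(4),q.mean(0))
n=(q[0]+q[1])/2; a=BED[2]; print("ctr from near edge",n+.045*np.array([np.cos(a),np.sin(a)]),np.degrees(np.arctan2(*(q[1]-q[0]))))
print("bay",b2w(.053,.038), pose()[0]["ee_pos"])
E
```

```text
[[0.6349 0.0335]
 [0.6395 0.0708]
 [0.7274 0.0622]
 [0.7225 0.0228]] [0.68108264 0.04732154]
ctr from near edge [0.68182414 0.04657692] 7.080756981768308
bay [0.68409299 0.04785306 0.        ] [0.68441741 0.04676722 0.12237628]
```

>>> carry_out([
  {"linear":[-0.0023,0.0008,0.03],"yaw":0},
  {"linear":[0,0,0.03],"yaw":0},
  {"linear":[0,0,0.012],"yaw":0},
  {"linear":[0,0,0.006],"yaw":0},
  {"linear":[0,0,0.004],"yaw":0},
  {"linear":[0,0,0],"yaw":0},
  {"linear":[0,0,0],"yaw":0},
])

```text
time: 7.8
ee_pos: [0.6886, 0.047, 0.0415]
ee_rot: [0.195, 3.134, 0.0]
ft_force: [0.2, -0.4, -2.4]
gripper_width: 0.039
```

```bash
python3 - <<'E'
from h import *
s,M=pose(); print(s["gripper_width"],s["ee_pos"],s["ft_force"],s["ft_torque"])
E
```

```text
0.03895944746958757 [0.68859956 0.0469866  0.04151207] [ 0.15944377 -0.42199771 -2.41081206] [-0.00098689 -0.01861832 -0.02823948]
```

>>> carry_out([
  {"linear":[0,0,0.0015],"yaw":0},
  {"linear":[0,0,0.0015],"yaw":0},
  {"linear":[0,0,0],"yaw":0},
  {"linear":[0,0,0],"yaw":0},
])

```text
time: 8.2
ee_pos: [0.6884, 0.0469, 0.0388]
ee_rot: [0.195, 3.134, 0.001]
ft_force: [-2.2, -0.1, 6.7]
gripper_width: 0.0389
```

>>> carry_out([
  {"linear":[0,0,0],"yaw":0},
  {"linear":[0,0,0],"yaw":0},
  {"linear":[0,0,0],"yaw":0},
  {"linear":[0,0,0],"yaw":0},
  {"linear":[0,0,-0.03],"yaw":0},
  {"linear":[0,0,-0.045],"yaw":0},
  {"linear":[0,0,-0.035],"yaw":0},
  {"linear":[0,0,0],"yaw":0},
], fingers=75)

```text
time: 9.0
ee_pos: [0.6914, 0.0471, 0.1535]
ee_rot: [0.195, 3.126, 0.002]
ft_force: [0.1, -0.5, 0.3]
gripper_width: 0.0602
```

```bash
python3 - <<'E'
from h import *
im,p=grab("wrist"); im,p=grab("wrist"); cv2.imwrite("pics/w7.png",im[:,:,::-1])
hsv=cv2.cvtColor(im,cv2.COLOR_RGB2HSV);H,S,V=[hsv[...,i].astype(int) for i in range(3)]
m0=((H>=15)&(H<24)&(S>70)&(S<170)&(V>55)).astype(np.uint8)
for m,st,c in comps(m0,1500): print(c,st,[ (rect(m,z,p)) for z in (.04,.048)],fitbox(m,p,(.684,.048,-.12),z0=.008))
print("bay",b2w(.053,.038)); blanks("top")
go([(0.402,0.351,0.15,199.6)],step=0.047)
E
```

```text
[323.66946595 189.9623409 ] [ 292  126   62  132 7621] [(array([0.6853, 0.0465]), array([96.7, 41.5]), np.float64(-0.099)), (array([0.6828, 0.0468]), array([93.5, 40.1]), np.float64(-0.099))] (array([ 0.686 ,  0.0465, -0.0997]), np.float64(0.051))
bay [0.68409299 0.04785306 0.        ]
top [180. 168.] 608 [ 0.5553  0.4083 -0.1811] 0.194
top [199. 226.] 596 [0.4017 0.3519 0.4156] 0.18
at [0.6874 0.0469 0.1467] deg 172.9
{"linear":[0.0357,0.0296,-0.0004],"yaw":-2.97},{"linear":[0.0341,0.0314,-0.0004],"yaw":-2.97},{"linear":[0.0324,0.0331,-0.0004],"yaw":-2.97},{"linear":[0.0306,0.0348,-0.0004],"yaw":-2.97},{"linear":[0.0288,0.0363,-0.0004],"yaw":-2.97},{"linear":[0.0269,0.0377,-0.0004],"yaw":-2.97},{"linear":[0.0249,0.0391,-0.0004],"yaw":-2.97},{"linear":[0.0228,0.0403,-0.0004],"yaw":-2.97},{"linear":[0.0207,0.0415,-0.0004],"yaw":-2.97} 9
```

>>> carry_out([
  {"linear":[0.0357,0.0296,0],"yaw":-2.97},
  {"linear":[0.0341,0.0314,0],"yaw":-2.97},
  {"linear":[0.0324,0.0331,0],"yaw":-2.97},
  {"linear":[0.0306,0.0348,0],"yaw":-2.97},
  {"linear":[0.0288,0.0363,0],"yaw":-2.97},
  {"linear":[0.0269,0.0377,0],"yaw":-2.97},
  {"linear":[0.0249,0.0391,0],"yaw":-2.97},
  {"linear":[0.0228,0.0403,0],"yaw":-2.97},
], fingers=0)

```text
time: 9.95
ee_pos: [0.4314, 0.3174, 0.1453]
ee_rot: [0.457, -3.105, 0.002]
ft_force: [1.3, 1.3, -0.3]
gripper_width: 0.0854
```

>>> carry_out([
  {"linear":[0.0207,0.0415,0],"yaw":-2.97},
  {"linear":[0,0,0.02],"yaw":0},
  {"linear":[0,0,0],"yaw":0},
  {"linear":[0,0,0],"yaw":0},
])

```text
time: 10.35
ee_pos: [0.4014, 0.3499, 0.1258]
ee_rot: [0.534, -3.093, 0.003]
ft_force: [0.3, 0.4, 0.4]
gripper_width: 0.0855
```

```bash
python3 - <<'E'
from h import *
blanks("wrist","pics/w8.png")
go([(0.402,0.351,0.029,199.8)],step=0.035)
E
```

```text
wrist [326. 207.] 8457 [0.4029 0.3508 0.3401] 0.06
wrist [343. 365.] 3290 [ 0.5572  0.4096 -0.1419] 0.258
at [0.4022 0.3501 0.1265] deg -160.5
{"linear":[-0,0.0003,0.0325],"yaw":-0.08},{"linear":[-0,0.0003,0.0325],"yaw":-0.08},{"linear":[-0,0.0003,0.0325],"yaw":-0.08} 3
```

>>> carry_out([
  {"linear":[-0.0002,0.001,0.0325],"yaw":0},
  {"linear":[0,0,0.0325],"yaw":0},
  {"linear":[0,0,0.0325],"yaw":0},
  {"linear":[0,0,0],"yaw":0},
  {"linear":[0,0,0],"yaw":0},
])

```text
time: 10.9
ee_pos: [0.4026, 0.3513, 0.03]
ee_rot: [0.532, -3.095, 0.001]
ft_force: [1.0, 0.3, 0.3]
gripper_width: 0.086
```

>>> carry_out([
  {"linear":[0,0,0],"yaw":0},
  {"linear":[0,0,0],"yaw":0},
  {"linear":[0,0,0],"yaw":0},
  {"linear":[0,0,0],"yaw":0},
  {"linear":[0,0,0],"yaw":0},
  {"linear":[0,0,0],"yaw":0},
  {"linear":[0,0,-0.001],"yaw":0},
  {"linear":[0,0,-0.03],"yaw":0},
], fingers=255)

```text
time: 11.7
ee_pos: [0.3996, 0.3499, 0.0581]
ee_rot: [0.534, -3.09, 0.005]
ft_force: [-0.2, -0.9, -1.5]
gripper_width: 0.0386
```

```bash
python3 - <<'E'
from h import *
s,M=pose(); print(s["gripper_width"],s["ft_force"])
c=b2w(-.053,.038); print(c)
go([(0.402,0.351,0.12,199.6),(c[0],c[1],0.12,172.9)],step=0.047)
E
```

```text
0.038578027422181124 [-0.24020091 -0.89808046 -1.54402007]
[0.57890688 0.0609634  0.        ]
at [0.3996 0.3499 0.0581] deg -160.4
{"linear":[-0.0013,0.0001,-0.031],"yaw":0.01},{"linear":[-0.0013,0.0001,-0.031],"yaw":0.01},{"linear":[-0.0087,-0.0416,-0],"yaw":3.34},{"linear":[-0.0111,-0.041,-0],"yaw":3.34},{"linear":[-0.0134,-0.0403,-0],"yaw":3.34},{"linear":[-0.0158,-0.0394,-0],"yaw":3.34},{"linear":[-0.018,-0.0384,-0],"yaw":3.34},{"linear":[-0.0202,-0.0373,-0],"yaw":3.34},{"linear":[-0.0224,-0.0361,-0],"yaw":3.34},{"linear":[-0.0244,-0.0347,-0],"yaw":3.34} 10
```

>>> carry_out([
  {"linear":[-0.001,0,-0.031],"yaw":0},
  {"linear":[-0.001,0,-0.031],"yaw":0},
  {"linear":[-0.0087,-0.0416,0],"yaw":3.34},
  {"linear":[-0.0111,-0.041,0],"yaw":3.34},
  {"linear":[-0.0134,-0.0403,0],"yaw":3.34},
  {"linear":[-0.0158,-0.0394,0],"yaw":3.34},
  {"linear":[-0.018,-0.0384,0],"yaw":3.34},
  {"linear":[-0.0202,-0.0373,0],"yaw":3.34},
])

```text
time: 12.5
ee_pos: [0.5371, 0.1337, 0.1228]
ee_rot: [-0.015, -3.142, -0.0]
ft_force: [0.0, 0.7, -0.9]
gripper_width: 0.0387
```

>>> carry_out([
  {"linear":[-0.0224,-0.0361,0],"yaw":3.34},
  {"linear":[-0.0244,-0.0347,0],"yaw":3.34},
  {"linear":[0,0,0],"yaw":0},
  {"linear":[0,0,0],"yaw":0},
  {"linear":[0,0,0],"yaw":0},
])

```text
time: 13.0
ee_pos: [0.5801, 0.0633, 0.1224]
ee_rot: [-0.194, -3.134, -0.0]
ft_force: [0.2, 0.4, -1.5]
gripper_width: 0.0388
```

```bash
cat >> h.py <<'E'
def held(dz=0.010):
    """centre and angle of a held blank, from its near top edge; seen in the wrist camera"""
    im,p=grab("wrist"); s,M=pose(); hsv=cv2.cvtColor(im,cv2.COLOR_RGB2HSV);H,S,V=[hsv[...,i].astype(int) for i in range(3)]
    m=((H>=15)&(H<24)&(S>70)&(S<170)&(V>55)).astype(np.uint8)
    m=cv2.morphologyEx(m,cv2.MORPH_OPEN,np.ones((3,3)))
    best=max(comps(m,1500),key=lambda q:q[1][4]); e=s["ee_pos"]; m=best[0]; m=m.copy(); m[300:]=0
    print(best[1],s["gripper_width"],"tcp",e.round(4),"deg",np.degrees(np.arctan2(M[1,0],M[0,0])).round(1))
    # crop at row 300: fit with the silhouette clipped there
    B=np.array([[i,j,k] for i in(-.5,.5) for j in(-.5,.5) for k in(0,1)])*(.09,.04,.04)
    mk=cv2.GaussianBlur(m.astype(np.float32),(0,0),1); th=np.arctan2(M[1,0],M[0,0])+np.pi
    def cost(v):
        c,q=np.cos(v[2]),np.sin(v[2]); X=B@np.array([[c,q,0],[-q,c,0],[0,0,1]])+[v[0],v[1],e[2]+dz-.04]
        im=np.zeros(m.shape,np.uint8); cv2.fillConvexPoly(im,np.round(cv2.convexHull(pix(X,p).astype(np.float32))*16).astype(np.int32),255,cv2.LINE_AA,4); im[300:]=0
        f=cv2.GaussianBlur(im.astype(np.float32)/255,(0,0),1); return np.abs(f-mk).sum()/f.sum()
    v=np.array([e[0],e[1],th]); r=minimize(cost,v,method="Nelder-Mead",options=dict(initial_simplex=v+np.vstack([np.zeros(3),np.diag([.006,.006,.06])])))
    a=(r.x[2]+np.pi/2)%np.pi-np.pi/2; print("held",r.x[:2].round(4),round(a,3),round(r.fun,3)); return im
E
python3 - <<'E'
from h import *
im=held(); c=b2w(-.053,.038); print("bay",c); cv2.imwrite("pics/w9.png",im[:,:,::-1])
go([(c[0],c[1],0.0395,172.9)])
E
```

```text
[  271   162   109   230 22460] 0.03878052738057292 tcp [0.5801 0.0636 0.1225] deg 173.0
held [0.5788 0.0629] -0.124 0.047
bay [0.57890688 0.0609634  0.        ]
at [0.5801 0.0636 0.1225] deg 173.0
{"linear":[0.0004,-0.0014,0.0415],"yaw":0.03},{"linear":[0.0004,-0.0014,0.0415],"yaw":0.03} 2
```

>>> carry_out([
  {"linear":[0.0008,-0.0017,0.03],"yaw":0},
  {"linear":[0,0,0.03],"yaw":0},
  {"linear":[0,0,0.012],"yaw":0},
  {"linear":[0,0,0.006],"yaw":0},
  {"linear":[0,0,0.003],"yaw":0},
  {"linear":[0,0,0.0015],"yaw":0},
  {"linear":[0,0,0],"yaw":0},
  {"linear":[0,0,0],"yaw":0},
])

```text
time: 13.85
ee_pos: [0.5806, 0.0612, 0.041]
ee_rot: [0.195, 3.134, 0.0]
ft_force: [0.1, -0.3, -1.6]
gripper_width: 0.039
```

```bash
python3 - <<'E'
from h import *
s,M=pose(); print(s["ee_pos"],s["ft_force"])
E
```

```text
[0.58056494 0.06122223 0.04102897] [ 0.08139808 -0.26185076 -1.64342579]
```

>>> carry_out([
  {"linear":[0,0,0.0015],"yaw":0},
  {"linear":[0,0,0.001],"yaw":0},
  {"linear":[0,0,0],"yaw":0},
  {"linear":[0,0,0],"yaw":0},
])

```text
time: 14.25
ee_pos: [0.5805, 0.0611, 0.0392]
ee_rot: [0.195, 3.134, 0.001]
ft_force: [-2.8, -0.5, 8.4]
gripper_width: 0.0388
```

>>> carry_out([
  {"linear":[0,0,0],"yaw":0},
  {"linear":[0,0,0],"yaw":0},
  {"linear":[0,0,0],"yaw":0},
  {"linear":[0,0,0],"yaw":0},
  {"linear":[0,0,-0.03],"yaw":0},
  {"linear":[0,0,-0.045],"yaw":0},
  {"linear":[0,0,-0.035],"yaw":0},
  {"linear":[0,0,0],"yaw":0},
], fingers=75)

```text
time: 15.05
ee_pos: [0.5835, 0.0615, 0.1531]
ee_rot: [0.194, 3.127, 0.002]
ft_force: [1.2, 0.1, -0.4]
gripper_width: 0.0603
```

```bash
python3 - <<'E'
from h import *
im,p=grab("wrist"); im,p=grab("wrist"); cv2.imwrite("pics/w10.png",im[:,:,::-1])
hsv=cv2.cvtColor(im,cv2.COLOR_RGB2HSV);H,S,V=[hsv[...,i].astype(int) for i in range(3)]
m0=((H>=15)&(H<24)&(S>70)&(S<170)&(V>55)).astype(np.uint8)
for m,st,c in comps(m0,1500): print(c,st,fitbox(m,p,(.579,.061,-.12),z0=.008))
blanks("top")
go([(0.556,0.409,0.13,169)],step=0.047)
E
```

```text
[323.37234043 246.91467502] [  293   128    63   249 13724] (array([ 0.5796,  0.0609, -0.1246]), np.float64(0.76))
top [180. 168.] 611 [ 0.5534  0.41   -0.1962] 0.191
at [0.5795 0.0611 0.1471] deg 172.9
{"linear":[0.0083,0.0428,0.0021],"yaw":0.49},{"linear":[0.0087,0.0427,0.0021],"yaw":0.49},{"linear":[0.009,0.0426,0.0021],"yaw":0.49},{"linear":[0.0094,0.0426,0.0021],"yaw":0.49},{"linear":[0.0097,0.0425,0.0021],"yaw":0.49},{"linear":[0.0101,0.0424,0.0021],"yaw":0.49},{"linear":[0.0105,0.0423,0.0021],"yaw":0.49},{"linear":[0.0108,0.0422,0.0021],"yaw":0.49} 8
```

>>> carry_out([
  {"linear":[0.012,0.0428,0],"yaw":0.49},
  {"linear":[0.012,0.0427,0],"yaw":0.49},
  {"linear":[0.012,0.0426,0],"yaw":0.49},
  {"linear":[0.012,0.0426,0],"yaw":0.49},
  {"linear":[0.0087,0.0425,0],"yaw":0.49},
  {"linear":[0.007,0.0424,0],"yaw":0.49},
  {"linear":[0.0065,0.0423,0],"yaw":0.49},
  {"linear":[0.006,0.0422,0],"yaw":0.49},
], fingers=0)

```text
time: 16.0
ee_pos: [0.5553, 0.4095, 0.1451]
ee_rot: [-0.302, -3.124, 0.004]
ft_force: [0.6, -0.9, 1.1]
gripper_width: 0.0853
```

>>> carry_out([
  {"linear":[0,0,0.018],"yaw":0},
  {"linear":[0,0,0],"yaw":0},
  {"linear":[0,0,0],"yaw":0},
])

```text
time: 16.3
ee_pos: [0.5553, 0.4071, 0.1274]
ee_rot: [-0.302, -3.124, 0.005]
ft_force: [0.2, 0.8, -0.3]
gripper_width: 0.0858
```

```bash
python3 - <<'E'
from h import *
r=blanks("wrist","pics/w11.png"); blanks("top")
p=camera_params("top"); print("glue cap, base",world([(184,115)],.15,p),world([(197,128)],.0,p))
v=min(r,key=lambda q:q[1])[0]
go([(v[0],v[1],0.029,180+np.degrees(v[2]))],step=0.035)
E
```

```text
wrist [328. 203.] 8408 [ 0.5551  0.408  -0.2238] 0.058
wrist [419. 370.] 388 [0.7536 0.4485 0.1661] 0.844
top [318. 122.] 564 [ 0.6909  0.0459 -0.1122] 0.105
top [311. 162.] 562 [ 0.5815  0.06   -0.1213] 0.104
glue cap, base [[0.66356885 0.37149698 0.15      ]] [[0.67143164 0.3754537  0.        ]]
at [0.5566 0.4073 0.1294] deg 168.9
{"linear":[0.0005,0.0001,0.0335],"yaw":0.58},{"linear":[0.0005,0.0001,0.0335],"yaw":0.58},{"linear":[0.0005,0.0001,0.0335],"yaw":0.58} 3
```

View pics/w11.png

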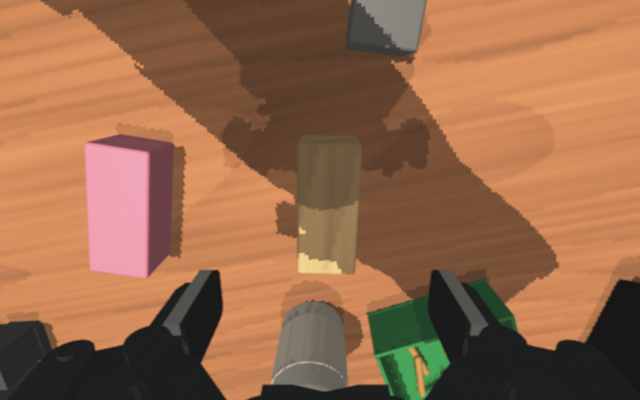

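>>> carry_out([
  {"linear":[0.0005,0.0003,0.0335],"yaw":0.6},
  {"linear":[0.0005,0.0003,0.0335],"yaw":0.6},
  {"linear":[0.0005,0,0.0335],"yaw":0.6},
  {"linear":[0,0,0],"yaw":0},
  {"linear":[0,0,0],"yaw":0},
])

```text
time: 16.9
ee_pos: [0.5555, 0.4086, 0.0298]
ee_rot: [-0.352, -3.121, 0.001]
ft_force: [0.2, 1.0, 0.9]
gripper_width: 0.0857
```

>>> carry_out([
  {"linear":[0,0,0],"yaw":0},
  {"linear":[0,0,0],"yaw":0},
  {"linear":[0,0,0],"yaw":0},
  {"linear":[0,0,0],"yaw":0},
  {"linear":[0,0,0],"yaw":0},
  {"linear":[0,0,0],"yaw":0},
  {"linear":[0,0,-0.001],"yaw":0},
  {"linear":[0,0,-0.03],"yaw":0},
], fingers=255)

```text
time: 17.7
ee_pos: [0.5524, 0.4073, 0.0563]
ee_rot: [-0.35, -3.116, 0.008]
ft_force: [-0.7, -0.1, -2.3]
gripper_width: 0.0387
```

```bash
python3 - <<'E'
from h import *
s,M=pose(); print(s["gripper_width"],s["ft_force"])
c=b2w(-.053,-.038); print(c)
go([(0.555,0.408,0.13,170),(c[0],c[1],0.13,172.9)],step=0.047)
E
```

```text
0.03866332171547405 [-0.7291118  -0.07976841 -2.33407977]
[ 0.56950701 -0.01445306  0.        ]
at [0.5524 0.4073 0.0563] deg 167.2
{"linear":[-0.0012,0.0006,-0.0368],"yaw":-1.42},{"linear":[-0.0012,0.0006,-0.0368],"yaw":-1.42},{"linear":[-0.0097,-0.0459,-0],"yaw":-0.32},{"linear":[-0.0095,-0.046,-0],"yaw":-0.32},{"linear":[-0.0092,-0.0461,-0],"yaw":-0.32},{"linear":[-0.009,-0.0461,-0],"yaw":-0.32},{"linear":[-0.0087,-0.0462,-0],"yaw":-0.32},{"linear":[-0.0084,-0.0462,-0],"yaw":-0.32},{"linear":[-0.0082,-0.0462,-0],"yaw":-0.32},{"linear":[-0.0079,-0.0463,-0],"yaw":-0.32},{"linear":[-0.0077,-0.0463,-0],"yaw":-0.32} 11
```

>>> carry_out([
  {"linear":[-0.001,0.0006,-0.0368],"yaw":-1.42},
  {"linear":[-0.001,0.0006,-0.0368],"yaw":-1.42},
  {"linear":[-0.0097,-0.0459,0],"yaw":-0.32},
  {"linear":[-0.0095,-0.046,0],"yaw":-0.32},
  {"linear":[-0.0092,-0.0461,0],"yaw":-0.32},
  {"linear":[-0.009,-0.0461,0],"yaw":-0.32},
  {"linear":[-0.0087,-0.0462,0],"yaw":-0.32},
  {"linear":[-0.0084,-0.0462,0],"yaw":-0.32},
])

```text
time: 18.5
ee_pos: [0.5667, 0.1267, 0.1338]
ee_rot: [-0.22, -3.134, -0.0]
ft_force: [-0.1, -0.1, -1.7]
gripper_width: 0.0386
```

>>> carry_out([
  {"linear":[-0.0082,-0.0462,0],"yaw":-0.32},
  {"linear":[-0.0079,-0.0463,0],"yaw":-0.32},
  {"linear":[-0.0077,-0.0463,0],"yaw":-0.32},
  {"linear":[0,0,0],"yaw":0},
  {"linear":[0,0,0],"yaw":0},
  {"linear":[0,0,0],"yaw":0},
])

```text
time: 19.1
ee_pos: [0.5718, -0.0115, 0.1336]
ee_rot: [-0.194, -3.135, -0.001]
ft_force: [-0.1, -0.2, -0.7]
gripper_width: 0.0389
```

```bash
python3 - <<'E'
from h import *
im=held(); c=b2w(-.053,-.038); print("bay",c); cv2.imwrite("pics/w12.png",im[:,:,::-1])
go([(c[0],c[1],0.0395,172.9)])
E
```

```text
[  269   162   112   222 22117] 0.038489612880662535 tcp [ 0.5719 -0.0111  0.1337] deg 173.0
held [ 0.5709 -0.0114] -0.105 0.045
bay [ 0.56950701 -0.01445306  0.        ]
at [ 0.5719 -0.0111  0.1337] deg 173.0
{"linear":[0.0006,-0.0012,0.0314],"yaw":0.02},{"linear":[0.0006,-0.0012,0.0314],"yaw":0.02},{"linear":[0.0006,-0.0012,0.0314],"yaw":0.02} 3
```

>>> carry_out([
  {"linear":[0.0012,-0.0031,0.03],"yaw":0.8},
  {"linear":[0,0,0.035],"yaw":0},
  {"linear":[0,0,0.016],"yaw":0},
  {"linear":[0,0,0.007],"yaw":0},
  {"linear":[0,0,0.004],"yaw":0},
  {"linear":[0,0,0.002],"yaw":0},
  {"linear":[0,0,0],"yaw":0},
  {"linear":[0,0,0],"yaw":0},
])

```text
time: 19.95
ee_pos: [0.5712, -0.0151, 0.0407]
ee_rot: [0.216, 3.133, 0.0]
ft_force: [0.1, 0.3, -1.9]
gripper_width: 0.0389
```

```bash
python3 - <<'E'
from h import *
s,M=pose(); print(s["ee_pos"],s["ft_force"],s["gripper_width"])
E
```

```text
[ 0.57122669 -0.01512567  0.0406715 ] [ 0.0993801   0.32121751 -1.92988657] 0.038862740016254484
```

>>> carry_out([
  {"linear":[0,0,0.0015],"yaw":0},
  {"linear":[0,0,0.001],"yaw":0},
  {"linear":[0,0,0],"yaw":0},
  {"linear":[0,0,0],"yaw":0},
])

```text
time: 20.35
ee_pos: [0.5712, -0.0153, 0.039]
ee_rot: [0.217, 3.132, 0.0]
ft_force: [-3.3, -0.3, 11.0]
gripper_width: 0.0389
```

>>> carry_out([
  {"linear":[0,0,0],"yaw":0},
  {"linear":[0,0,0],"yaw":0},
  {"linear":[0,0,0],"yaw":0},
  {"linear":[0,0,0],"yaw":0},
  {"linear":[0,0,-0.03],"yaw":0},
  {"linear":[0,0,-0.045],"yaw":0},
  {"linear":[0,0,-0.045],"yaw":0},
  {"linear":[0,0,-0.045],"yaw":0},
], fingers=75)

```text
time: 21.15
ee_pos: [0.57, -0.0152, 0.2037]
ee_rot: [-0.217, -3.134, 0.0]
ft_force: [0.6, -0.6, -0.6]
gripper_width: 0.0606
```

>>> carry_out([
  {"linear":[0.04,-0.02,-0.02],"yaw":0},
  {"linear":[0.04,-0.02,-0.02],"yaw":0},
  {"linear":[0,0,0],"yaw":0},
  {"linear":[0,0,0],"yaw":0},
])

```text
time: 21.55
ee_pos: [0.4857, -0.0441, 0.2431]
ee_rot: [0.218, 3.132, 0.0]
ft_force: [0.6, 0.7, -0.6]
gripper_width: 0.0604
```

```bash
python3 - <<'E'
from h import *
im,p=grab("wrist"); cv2.imwrite("pics/w13.png",im[:,:,::-1]); np.save("w13p.npy",p,allow_pickle=True)
s,M=pose(); print(s["ee_pos"],s["time"])
blanks("top","pics/t2.png")
hsv=cv2.cvtColor(im,cv2.COLOR_RGB2HSV);H,S,V=[hsv[...,i].astype(int) for i in range(3)]
m0=((H>=15)&(H<24)&(S>70)&(S<170)&(V>55)).astype(np.uint8)
for m,st,c in comps(m0,1500): w=world([c],.028,p)[0]; print(c,st,fitbox(m,p,(w[0],w[1],-.12),z0=.008))
for i in(-1,1):
    for j in(-1,1): print(b2w(i*.053,j*.038)[:2])
E
```

```text
[ 0.48601229 -0.0438764   0.24240801] 21.6
top [318. 123.] 574 [ 0.6877  0.0465 -0.0874] 0.089
top [311. 162.] 560 [ 0.5787  0.0604 -0.1153] 0.107
[89.77502214 68.94596988] [  45   26   78   87 2258] (array([ 0.377 , -0.2455, -0.2022]), np.float64(0.715))
[438.98324429 238.50631374] [ 412  195   54  114 4118] (array([ 0.58  ,  0.061 , -0.0824]), np.float64(0.159))
[364.09785453 242.33568812] [ 343  196   44   94 3822] (array([ 0.5703, -0.0158, -0.1128]), np.float64(0.063))
[ 0.56950701 -0.01445306]
[0.57890688 0.0609634 ]
[ 0.67469312 -0.0275634 ]
[0.68409299 0.04785306]
```

View pics/w13.png

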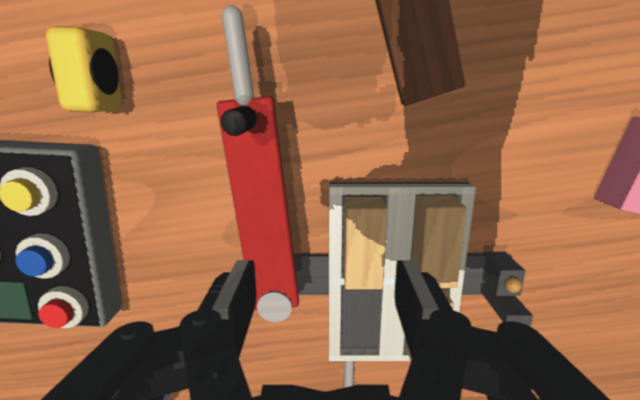

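```bash
python3 - <<'E'
from h import *
p=np.load("w13p.npy",allow_pickle=True).item()
im=np.ascontiguousarray(cv2.imread("pics/w13.png")[:,:,::-1]); 
d=(im.max(2)<60).astype(np.uint8); d[:90]=0; d[150:]=0; d[:,:215]=0; d[:,262:]=0
for m,st,c in comps(d,50): print("knob blob",c,st)
hg=np.array([.610,-.1123]); print("hinge",world([(274,306)],.066,p),b2w(0,-.13))
for px in((240,113),(243,116)): k=world([px],.111,p)[0]; print(k,np.hypot(*(k[:2]-hg)),np.degrees(np.arctan2(k[1]-hg[1],k[0]-hg[0])))
for a in (175,176,177,178): # knob outline predictions
    k=hg+.185*np.array([np.cos(np.radians(a)),np.sin(np.radians(a))]); print(a,k,pix([np.r_[k,.111],np.r_[k,.066]],p).round(1).tolist())
go([(.425,-.101,.19,176.5)])
E
```

```text
knob blob [239.20940171 120.29059829] [222 106  35  29 702]
hinge [[ 0.60895243 -0.11299328  0.066     ]] [ 0.61072128 -0.11230184  0.        ]
[ 0.41790981 -0.09611889  0.111     ] 0.19277050899334913 175.18493936935758
[ 0.42025496 -0.09443703  0.111     ] 0.19058401391703034 174.62191420153448
175 [ 0.42570398 -0.09617619] [[242.2, 124.0], [253.9, 118.1]]
176 [ 0.42545065 -0.09939505] [[237.8, 124.3], [250.1, 118.3]]
177 [ 0.42525354 -0.10261785] [[233.3, 124.6], [246.2, 118.6]]
178 [ 0.4251127  -0.10584359] [[228.9, 125.1], [242.4, 119.0]]
at [ 0.4861 -0.0437  0.2419] deg 172.1
{"linear":[0.0176,-0.0217,0.0173],"yaw":-1.47},{"linear":[0.0181,-0.0213,0.0173],"yaw":-1.47},{"linear":[0.0186,-0.0208,0.0173],"yaw":-1.47} 3
```

>>> carry_out([
  {"linear":[0.0176,-0.0217,0.0173],"yaw":-1.6},
  {"linear":[0.0181,-0.0218,0.0173],"yaw":-1.6},
  {"linear":[0.0186,-0.0218,0.0173],"yaw":-1.6},
  {"linear":[0,0,0.04],"yaw":0},
  {"linear":[0,0,0],"yaw":0},
  {"linear":[0,0,0],"yaw":0},
], fingers=130)

```text
time: 22.25
ee_pos: [0.4244, -0.1024, 0.1498]
ee_rot: [-0.085, -3.138, -0.001]
ft_force: [0.1, -1.4, 1.2]
gripper_width: 0.0421
```

```bash
python3 - <<'E'
from h import *
im,p=grab("wrist"); s,M=pose(); print(s["ee_pos"],s["gripper_width"],np.degrees(np.arctan2(M[1,0],M[0,0])))
cv2.imwrite("pics/w14.png",im[:,:,::-1]); np.save("w14p.npy",p,allow_pickle=True)
k=[.4245,-.1025]; print(pix([k+[.111],k+[.066]],p)); go([(.4245,-.1025,.086,177)])
E
```

```text
[ 0.42550601 -0.10253542  0.1509407 ] 0.041803220644651966 176.92785760549486
[[325.29572371 246.58192904]
 [325.14563922 216.34376012]]
at [ 0.4255 -0.1025  0.1509] deg 176.9
{"linear":[0.0005,-0,0.0325],"yaw":-0.04},{"linear":[0.0005,-0,0.0325],"yaw":-0.04} 2
```

View pics/w14.png

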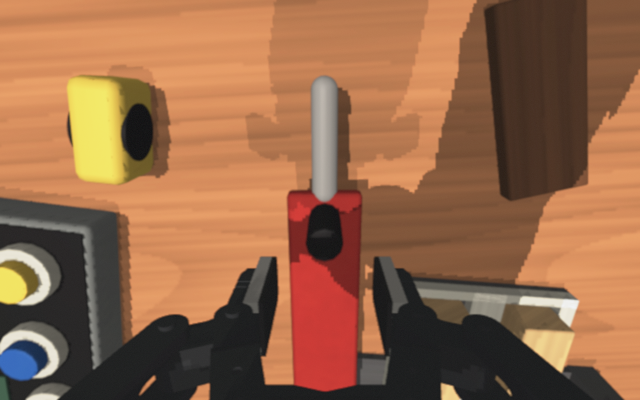

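>>> carry_out([
  {"linear":[0.0005,0,0.0325],"yaw":0},
  {"linear":[0.0005,0,0.0325],"yaw":0},
  {"linear":[0,0,0],"yaw":0},
  {"linear":[0,0,0],"yaw":0},
])

```text
time: 22.7
ee_pos: [0.4246, -0.1026, 0.0866]
ee_rot: [0.084, 3.14, -0.0]
ft_force: [-0.5, 0.4, 0.5]
gripper_width: 0.0418
```

>>> carry_out([
  {"linear":[0,0,0],"yaw":0},
  {"linear":[0,0,0],"yaw":0},
  {"linear":[0,0,0],"yaw":0},
  {"linear":[0,0,0],"yaw":0},
], fingers=178)

```text
time: 23.1
ee_pos: [0.4241, -0.1028, 0.086]
ee_rot: [0.085, 3.139, -0.0]
ft_force: [0.2, 0.9, -0.1]
gripper_width: 0.0259
```

```bash
python3 - <<'E'
from h import *
s,M=pose(); print(s["ee_pos"],s["gripper_width"],s["ft_force"])
hg=np.array([.610,-.1123]); r=.185
pts=[(*(hg+r*np.array([np.cos(np.radians(a)),np.sin(np.radians(a))])),.086,a) for a in np.linspace(177,83,17)[1:]]
go(pts)
E
```

```text
[ 0.42408994 -0.10284576  0.08604497] 0.025890621173663326 [ 0.15409762  0.93296673 -0.09116433]
at [ 0.4241 -0.1028  0.086 ] deg 176.9
{"linear":[-0.0021,0.0192,0],"yaw":5.76},{"linear":[-0.001,0.0189,-0],"yaw":5.88},{"linear":[-0.001,0.0189,-0],"yaw":5.88},{"linear":[-0.001,0.0189,-0],"yaw":5.88},{"linear":[-0.001,0.0189,-0],"yaw":5.88},{"linear":[-0.001,0.0189,-0],"yaw":5.88},{"linear":[-0.001,0.0189,-0],"yaw":5.88},{"linear":[-0.001,0.0189,-0],"yaw":5.88},{"linear":[-0.001,0.0189,-0],"yaw":5.88},{"linear":[-0.001,0.0189,-0],"yaw":5.88},{"linear":[-0.001,0.0189,-0],"yaw":5.88},{"linear":[-0.001,0.0189,-0],"yaw":5.88},{"linear":[-0.001,0.0189,-0],"yaw":5.88},{"linear":[-0.001,0.0189,-0],"yaw":5.88},{"linear":[-0.001,0.0189,-0],"yaw":5.88},{"linear":[-0.001,0.0189,-0],"yaw":5.88} 16
```

>>> carry_out([
  {"linear":[-0.0015,0.019,0],"yaw":5.8},
  {"linear":[-0.001,0.0189,0],"yaw":5.88},
  {"linear":[-0.001,0.0189,0],"yaw":5.88},
  {"linear":[-0.001,0.0189,0],"yaw":5.88},
  {"linear":[-0.001,0.0189,0],"yaw":5.88},
  {"linear":[-0.001,0.0189,0],"yaw":5.88},
  {"linear":[-0.001,0.0189,0],"yaw":5.88},
  {"linear":[-0.001,0.0189,0],"yaw":5.88},
])

```text
time: 23.9
ee_pos: [0.4902, 0.0296, 0.0854]
ee_rot: [-1.335, -2.843, 0.001]
ft_force: [-0.9, -0.6, 0.2]
gripper_width: 0.0258
```

>>> carry_out([
  {"linear":[-0.001,0.0189,0],"yaw":5.88},
  {"linear":[-0.001,0.0189,0],"yaw":5.88},
  {"linear":[-0.001,0.0189,0],"yaw":5.88},
  {"linear":[-0.001,0.0189,0],"yaw":5.88},
  {"linear":[-0.001,0.0189,0],"yaw":5.88},
  {"linear":[-0.001,0.0189,0],"yaw":5.88},
  {"linear":[0,0,0],"yaw":0},
  {"linear":[0,0,0],"yaw":0},
])

```text
time: 24.7
ee_pos: [0.5933, 0.0712, 0.0852]
ee_rot: [-2.127, -2.311, 0.001]
ft_force: [-0.1, -0.1, 0.2]
gripper_width: 0.0257
```

```bash
python3 - <<'E'
from h import *
im,p=grab("wrist"); cv2.imwrite("pics/w15.png",im[:,:,::-1])
s,M=pose(); e=s["ee_pos"]; print(e,s["gripper_width"],s["ft_force"],s["time"])
hg=np.array([.610,-.1123]); d=e[:2]-hg; print("r",np.hypot(*d),"ang",np.degrees(np.arctan2(d[1],d[0])),"deg",np.degrees(np.arctan2(M[1,0],M[0,0])))
go([(*(hg+.185*np.array([np.cos(np.radians(a)),np.sin(np.radians(a))])),.086,a) for a in (91,88,85,83)])
E
```

```text
[0.5927598  0.07107744 0.08515299] 0.025846424234147836 [0.2000073  0.51585978 0.75235232] 24.75
r 0.18418607481428276 ang 95.37086554523593 deg 94.75008042722327
at [0.5928 0.0711 0.0852] deg 94.8
{"linear":[0.0004,0.0141,-0.0008],"yaw":3.75},{"linear":[-0.0003,0.0097,-0],"yaw":3},{"linear":[-0.0003,0.0097,-0],"yaw":3},{"linear":[-0.0001,0.0065,-0],"yaw":2} 4
```

View pics/w15.png

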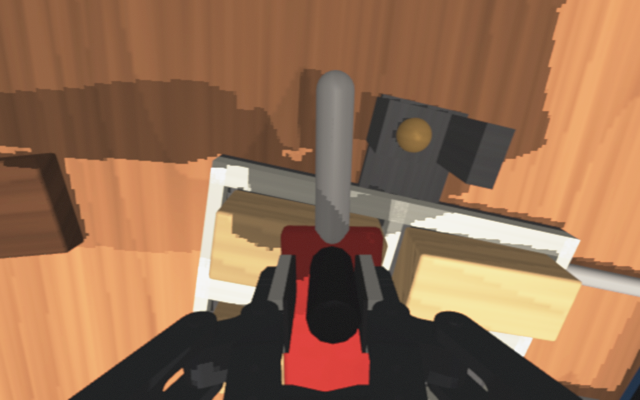

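>>> carry_out([
  {"linear":[0.0004,0.0141,0],"yaw":3.75},
  {"linear":[-0.0003,0.0097,0],"yaw":3},
  {"linear":[-0.0003,0.0097,0],"yaw":3},
  {"linear":[-0.0001,0.0065,0],"yaw":2},
  {"linear":[0,0.0015,0],"yaw":0.5},
  {"linear":[0,0,0],"yaw":0},
  {"linear":[0,0,0],"yaw":0},
  {"linear":[0,0,0],"yaw":0},
])

```text
time: 25.55
ee_pos: [0.6349, 0.071, 0.0855]
ee_rot: [2.363, 2.07, 0.0]
ft_force: [0.7, 0.4, 0.2]
gripper_width: 0.0256
```

```bash
python3 - <<'E'
from h import *
im,p=grab("wrist"); cv2.imwrite("pics/w16.png",im[:,:,::-1]); np.save("w16p.npy",p,allow_pickle=True)
s,M=pose(); e=s["ee_pos"]; print(e,s["gripper_width"],s["ft_force"],s["time"])
hg=np.array([.610,-.1123]); d=e[:2]-hg; print("r",np.hypot(*d),"ang",np.degrees(np.arctan2(d[1],d[0])),"deg",np.degrees(np.arctan2(M[1,0],M[0,0])))
E
```

```text
[0.63496686 0.07104636 0.08549726] 0.025563815437950388 [-0.10462658 -0.22803485  0.13980635] 25.6
r 0.18503845659703466 ang 82.24554649400308 deg 82.41835628123063
```

View pics/w16.png

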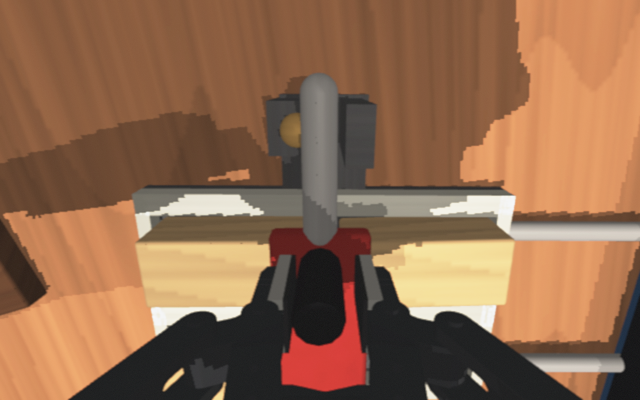

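>>> carry_out([
  {"linear":[0,0,0],"yaw":0},
  {"linear":[0,0,0],"yaw":0},
  {"linear":[0,0,0],"yaw":0},
  {"linear":[0,0,-0.04],"yaw":0},
  {"linear":[0,0,-0.045],"yaw":0},
  {"linear":[0.01,0,-0.045],"yaw":0},
  {"linear":[0.02,0,-0.03],"yaw":0},
  {"linear":[0,0,0],"yaw":0},
], fingers=120)

```text
time: 26.4
ee_pos: [0.6419, 0.1031, 0.2511]
ee_rot: [2.359, 2.069, 0.013]
ft_force: [1.9, 0.2, -0.2]
gripper_width: 0.0451
```

```bash
python3 - <<'E'
from h import *
im,p=grab("top"); cv2.imwrite("pics/t3.png",im[:,:,::-1])
im,p=grab("wrist"); cv2.imwrite("pics/w17.png",im[:,:,::-1])
s,M=pose(); print(s["ee_pos"],s["time"])
hsv=cv2.cvtColor(im,cv2.COLOR_RGB2HSV);H,S,V=[hsv[...,i].astype(int) for i in range(3)]
red=((H<6)|(H>174))&(S>150)&(V>60)
for m,st,c in comps(red,500): print(st,rect(m,.066,p))
hg=b2w(0,-.13)[:2]
for q in (0,.04,.1):
    a=BED[2]+np.pi/2+q; u=np.array([np.cos(a),np.sin(a)]); print(q,pix([np.r_[hg+u*.185,.111],np.r_[hg+u*.245,.06],np.r_[hg+u*.2,.066]],p).round().tolist())
E
```

```text
[0.63945681 0.10125865 0.24596666] 26.5
[ 294  194   51  180 7177] (array([ 0.6209, -0.0139]), array([203.8,  47. ]), np.float64(1.447))
0 [[321.0, 229.0], [320.0, 144.0], [321.0, 195.0]]
0.04 [[311.0, 229.0], [309.0, 145.0], [312.0, 195.0]]
0.1 [[298.0, 230.0], [293.0, 146.0], [299.0, 196.0]]
```

View pics/w17.png

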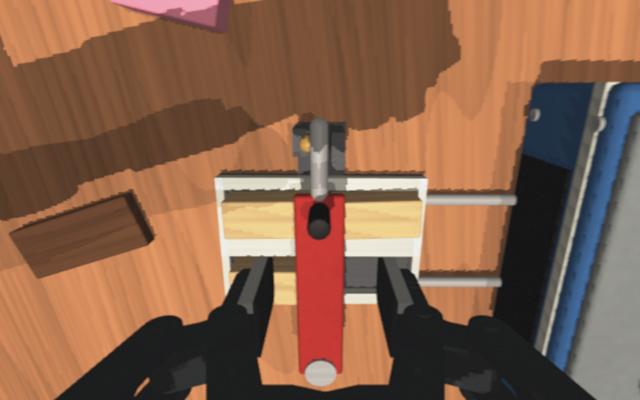

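```bash
python3 - <<'E'
from h import *
go([(.44,-.33,.27,140)],step=.043)
E
```

```text
at [0.6395 0.1013 0.246 ] deg 82.4
{"linear":[-0.0378,-0.0118,-0.002],"yaw":-4.8},{"linear":[-0.0367,-0.0149,-0.002],"yaw":-4.8},{"linear":[-0.0353,-0.0179,-0.002],"yaw":-4.8},{"linear":[-0.0337,-0.0208,-0.002],"yaw":-4.8},{"linear":[-0.0318,-0.0235,-0.002],"yaw":-4.8},{"linear":[-0.0298,-0.0261,-0.002],"yaw":-4.8},{"linear":[-0.0275,-0.0285,-0.002],"yaw":-4.8},{"linear":[-0.025,-0.0307,-0.002],"yaw":-4.8},{"linear":[-0.0224,-0.0327,-0.002],"yaw":-4.8},{"linear":[-0.0195,-0.0344,-0.002],"yaw":-4.8},{"linear":[-0.0166,-0.036,-0.002],"yaw":-4.8},{"linear":[-0.0135,-0.0372,-0.002],"yaw":-4.8} 12
```

>>> carry_out([
  {"linear":[-0.0378,-0.0118,-0.002],"yaw":-4.8},
  {"linear":[-0.0367,-0.0149,-0.002],"yaw":-4.8},
  {"linear":[-0.0353,-0.0179,-0.002],"yaw":-4.8},
  {"linear":[-0.0337,-0.0208,-0.002],"yaw":-4.8},
  {"linear":[-0.0318,-0.0235,-0.002],"yaw":-4.8},
  {"linear":[-0.0298,-0.0261,-0.002],"yaw":-4.8},
  {"linear":[-0.0275,-0.0285,-0.002],"yaw":-4.8},
  {"linear":[-0.025,-0.0307,-0.002],"yaw":-4.8},
], fingers=255)

```text
time: 27.3
ee_pos: [0.5036, -0.1879, 0.2595]
ee_rot: [-1.546, -2.731, 0.001]
ft_force: [-0.1, -0.3, -0.4]
gripper_width: -0.0001
```

>>> carry_out([
  {"linear":[-0.0224,-0.0327,-0.002],"yaw":-4.8},
  {"linear":[-0.0195,-0.0344,-0.002],"yaw":-4.8},
  {"linear":[-0.0166,-0.036,-0.002],"yaw":-4.8},
  {"linear":[-0.0135,-0.0372,-0.002],"yaw":-4.8},
  {"linear":[0,0,0],"yaw":0},
  {"linear":[0,0,0],"yaw":0},
  {"linear":[0,0,0],"yaw":0},
])

```text
time: 28.0
ee_pos: [0.4388, -0.3294, 0.2682]
ee_rot: [-1.074, -2.95, -0.001]
ft_force: [-0.0, -0.4, -0.2]
gripper_width: -0.0005
```

```bash
python3 - <<'E'
from h import *
im,p=grab("wrist"); cv2.imwrite("pics/w18.png",im[:,:,::-1]); np.save("w18p.npy",p,allow_pickle=True)
s,M=pose(); print(s["ee_pos"],s["gripper_width"])
hsv=cv2.cvtColor(im,cv2.COLOR_RGB2HSV);H,S,V=[hsv[...,i].astype(int) for i in range(3)]
for n,m0 in dict(yellow=(H>22)&(H<36)&(S>130)&(V>120),blue=(H>100)&(H<125)&(S>120)&(V>90),green=(H>50)&(H<80)&(S>110)&(V>70),red=((H<6)|(H>174))&(S>150)&(V>90),white=(S<60)&(V>140)).items():
    for m,st,c in comps(m0,150): print(n,c.round(1),st,world([c],.064,p)[0].round(4))
E
```

```text
[ 0.43912261 -0.32925626  0.26847476] 4.739775019016125e-06
yellow [341.6  49.7] [ 315   11   56   78 2317] [ 0.3651 -0.2491  0.064 ]
yellow [344.5 189.7] [331 179  28  23 510] [ 0.4643 -0.3265  0.064 ]
blue [375.8 243. ] [363 231  27  25 531] [ 0.5289 -0.3377  0.064 ]
red [625.  138.7] [601 123  39  34 562] [ 0.5937 -0.0957  0.064 ]
red [408.9 282.7] [396 270  27  26 551] [ 0.588  -0.3388  0.064 ]
red [ 34.6 334.8] [   0  305   76   55 1616] [ 0.3728 -0.6978  0.064 ]
white [621.2  55.5] [ 600    3   40  105 1634] [ 0.5247 -0.0662  0.064 ]
white [619.1 163. ] [601 146  37  35 997] [ 0.6115 -0.1101  0.064 ]
white [343.4 185.3] [322 165  46  42 695] [ 0.4603 -0.3245  0.064 ]
white [186.5 205.6] [ 147  186   78   38 1528] [ 0.3769 -0.4561  0.064 ]
white [284.1 217.5] [ 263  197   44   41 1334] [ 0.4481 -0.3907  0.064 ]
white [373.9 237.3] [354 220  43  40 682] [ 0.5226 -0.3353  0.064 ]
white [309.4 256.3] [297 250  32  17 198] [ 0.4968 -0.3994  0.064 ]
white [405.6 275.2] [387 261  42  38 530] [ 0.5785 -0.3363  0.064 ]
white [  5.7 331.2] [  0 324  15  15 154] [ 0.3493 -0.7185  0.064 ]
```

View pics/w18.png

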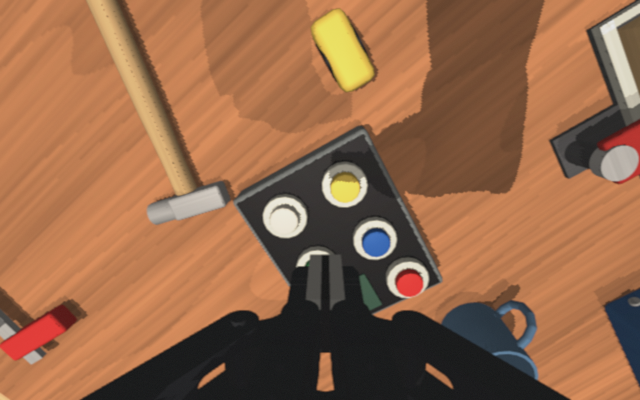

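```bash
python3 - <<'E'
from h import *
go([(.452,-.395,.10,140)],step=.045)
E
```

```text
at [ 0.4391 -0.3293  0.2685] deg 140.0
{"linear":[-0.0104,-0.0084,0.0337],"yaw":0.01},{"linear":[-0.0104,-0.0084,0.0337],"yaw":0.01},{"linear":[-0.0104,-0.0084,0.0337],"yaw":0.01},{"linear":[-0.0104,-0.0084,0.0337],"yaw":0.01},{"linear":[-0.0104,-0.0084,0.0337],"yaw":0.01} 5
```

>>> carry_out([
  {"linear":[-0.0104,-0.0084,0.0337],"yaw":0},
  {"linear":[-0.0104,-0.0084,0.0337],"yaw":0},
  {"linear":[-0.0104,-0.0084,0.0337],"yaw":0},
  {"linear":[-0.0104,-0.0084,0.0337],"yaw":0},
  {"linear":[-0.0104,-0.0084,0.0337],"yaw":0},
  {"linear":[0,0,0],"yaw":0},
  {"linear":[0,0,0],"yaw":0},
])

```text
time: 28.75
ee_pos: [0.452, -0.3945, 0.1006]
ee_rot: [-1.072, -2.951, -0.002]
ft_force: [-0.9, 0.6, 0.8]
gripper_width: -0.0001
```

>>> carry_out([
  {"linear":[0,0,0.02],"yaw":0},
  {"linear":[0,0,0.008],"yaw":0},
  {"linear":[0,0,0.003],"yaw":0},
  {"linear":[0,0,0],"yaw":0},
  {"linear":[0,0,0],"yaw":0},
])

```text
time: 29.25
ee_pos: [0.4528, -0.3957, 0.0712]
ee_rot: [1.073, 2.951, 0.0]
ft_force: [0.3, 2.2, 3.3]
gripper_width: -0.0001
```

```bash
python3 - <<'E'
from h import *
s,M=pose(); print(s["ee_pos"],s["ft_force"])
im,p=grab("wrist"); cv2.imwrite("pics/w19.png",im[:,:,::-1])
E
```

```text
[ 0.45279994 -0.3957209   0.07119032] [0.33826809 2.24444132 3.3404587 ]
```

View pics/w19.png

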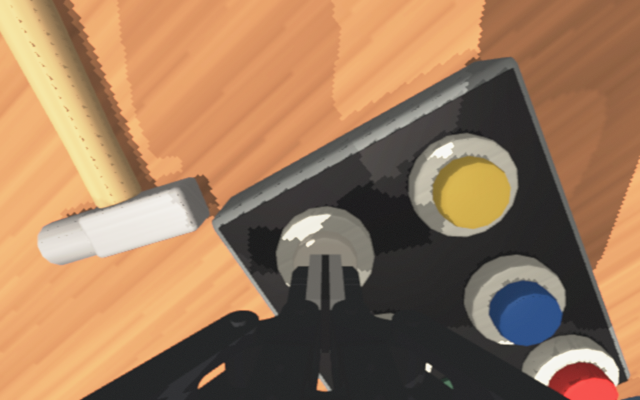

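White key contacted, partially down (3.3 N at about 4 mm travel). I'll press it fully, release, then do yellow.

>>> carry_out([
  {"linear":[0,0,0.0015],"yaw":0},
  {"linear":[0,0,0.0017],"yaw":0},
  {"linear":[0,0,0],"yaw":0},
  {"linear":[0,0,0],"yaw":0},
  {"linear":[0,0,0],"yaw":0},
])

```text
time: 29.8
ee_pos: [0.4528, -0.396, 0.068]
ee_rot: [1.074, 2.95, 0.0]
ft_force: [-1.1, 2.7, 12.4]
gripper_width: -0.0001
```

>>> carry_out([
  {"linear":[0,0,-0.012],"yaw":0},
  {"linear":[0,0,-0.022],"yaw":0},
  {"linear":[0.0178,0.0302,0],"yaw":0},
  {"linear":[0.0178,0.0302,0],"yaw":0},
  {"linear":[0,0,0],"yaw":0},
  {"linear":[0,0,0],"yaw":0},
  {"linear":[0,0,0],"yaw":0},
])

```text
time: 30.5
ee_pos: [0.4635, -0.3277, 0.1007]
ee_rot: [1.075, 2.952, -0.002]
ft_force: [0.9, 0.3, -0.1]
gripper_width: -0.0002
```

```bash
python3 - <<'E'
from h import *
im,p=grab("wrist"); cv2.imwrite("pics/w20.png",im[:,:,::-1])
s,M=pose(); print(s["ee_pos"],s["ft_force"],s["time"])
hsv=cv2.cvtColor(im,cv2.COLOR_RGB2HSV);H,S,V=[hsv[...,i].astype(int) for i in range(3)]
for n,m0 in dict(yellow=(H>22)&(H<36)&(S>130)&(V>120),blue=(H>100)&(H<125)&(S>120)&(V>90),green=(H>50)&(H<80)&(S>110)&(V>70),red=((H<6)|(H>174))&(S>150)&(V>90)).items():
    for m,st,c in comps(m0,200): print(n,c.round(1),st,world([c],.064,p)[0].round(4))
E
```

```text
[ 0.46350672 -0.32777635  0.10063543] [-1.09632777  0.37225064 -0.00221756] 30.55
yellow [341.8  21.9] [ 298    0   84   54 3260] [ 0.3876 -0.2551  0.064 ]
```

>>> carry_out([
  {"linear":[0,0,0.02],"yaw":0},
  {"linear":[0,0,0.007],"yaw":0},
  {"linear":[0,0,0.003],"yaw":0},
  {"linear":[0,0,0.0022],"yaw":0},
  {"linear":[0,0,0],"yaw":0},
  {"linear":[0,0,0],"yaw":0},
  {"linear":[0,0,0],"yaw":0},
])

```text
time: 31.25
ee_pos: [0.4636, -0.3271, 0.069]
ee_rot: [1.075, 2.952, -0.001]
ft_force: [-3.4, -1.6, 4.4]
gripper_width: 0.0001
```

>>> carry_out([
  {"linear":[0,0,0.0012],"yaw":0},
  {"linear":[0,0,0],"yaw":0},
  {"linear":[0,0,0],"yaw":0},
  {"linear":[0,0,0],"yaw":0},
])

```text
time: 31.65
ee_pos: [0.4638, -0.3271, 0.068]
ee_rot: [1.074, 2.951, -0.001]
ft_force: [-3.7, -1.0, 8.1]
gripper_width: 0.0002
```

>>> carry_out([
  {"linear":[0,0,-0.012],"yaw":0},
  {"linear":[0,0,-0.0214],"yaw":0},
  {"linear":[-0.0285,0.0165,0],"yaw":0},
  {"linear":[-0.0285,0.0165,0],"yaw":0},
  {"linear":[0,0,0],"yaw":0},
  {"linear":[0,0,0],"yaw":0},
  {"linear":[0,0,0],"yaw":0},
])

```text
time: 32.35
ee_pos: [0.5276, -0.3373, 0.1003]
ee_rot: [-1.074, -2.951, -0.001]
ft_force: [-0.4, -0.2, 0.0]
gripper_width: -0.0
```

```bash
python3 - <<'E'
from h import *
s,M=pose(); print(s["ee_pos"],s["ft_force"],s["time"]); go([(.5295,-.338,.068,140)],step=.02)
E
```

```text
[ 0.52760758 -0.33730983  0.1003045 ] [-0.44524632 -0.24289283  0.00482859] 32.35
at [ 0.5276 -0.3373  0.1003] deg 140.0
{"linear":[-0.0009,0.0003,0.0162],"yaw":0},{"linear":[-0.0009,0.0003,0.0162],"yaw":0} 2
```

Yellow bottomed (8.1 N). Blue next.

>>> carry_out([
  {"linear":[-0.001,0.0003,0.02],"yaw":0},
  {"linear":[0,0,0.007],"yaw":0},
  {"linear":[0,0,0.003],"yaw":0},
  {"linear":[0,0,0.0025],"yaw":0},
  {"linear":[0,0,0],"yaw":0},
  {"linear":[0,0,0],"yaw":0},
  {"linear":[0,0,0],"yaw":0},
])

```text
time: 33.05
ee_pos: [0.5292, -0.3385, 0.0686]
ee_rot: [-1.075, -2.952, 0.0]
ft_force: [-3.0, 1.7, 5.9]
gripper_width: -0.0003
```

>>> carry_out([
  {"linear":[0,0,0.0008],"yaw":0},
  {"linear":[0,0,0],"yaw":0},
  {"linear":[0,0,0],"yaw":0},
  {"linear":[0,0,0],"yaw":0},
])

```text
time: 33.45
ee_pos: [0.5294, -0.3386, 0.068]
ee_rot: [1.075, 2.952, -0.0]
ft_force: [-4.6, 2.6, 8.1]
gripper_width: 0.0003
```

>>> carry_out([
  {"linear":[0,0,-0.012],"yaw":0},
  {"linear":[0,0,-0.0214],"yaw":0},
  {"linear":[-0.0182,-0.0302,0],"yaw":0},
  {"linear":[-0.0182,-0.0302,0],"yaw":0},
  {"linear":[0,0,0],"yaw":0},
  {"linear":[0,0,0],"yaw":0},
  {"linear":[0,0,0],"yaw":0},
])

```text
time: 34.15
ee_pos: [0.5187, -0.4076, 0.1007]
ee_rot: [-1.074, -2.952, -0.001]
ft_force: [0.4, -0.5, -0.3]
gripper_width: -0.0002
```

```bash
python3 - <<'E'
from h import *
s,M=pose(); print(s["ee_pos"],s["ft_force"],s["time"])
im,p=grab("top"); cv2.imwrite("pics/t4.png",im[:,:,::-1])
hsv=cv2.cvtColor(im,cv2.COLOR_RGB2HSV);H,S,V=[hsv[...,i].astype(int) for i in range(3)]
im0=cv2.imread("pics/top0.png")[:,:,::-1]; h0=cv2.cvtColor(np.ascontiguousarray(im0),cv2.COLOR_RGB2HSV);H,S,V=[h0[...,i].astype(int) for i in range(3)]
g=(H>50)&(H<80)&(S>90)&(V>90); g[:170]=0; g[205:]=0; g[:,:470]=0; g[:,510:]=0
y,x=np.nonzero(g); print("green from start top picture",x.mean(),y.mean(),len(x),world([(x.mean(),y.mean())],.064,p))
E
```

```text
[ 0.51872968 -0.4075617   0.10070112] [ 0.39251176 -0.51842135 -0.26227433] 34.15
green from start top picture 491.9268292682927 187.5121951219512 82 [[ 0.51593476 -0.40696846  0.064     ]]
```

>>> carry_out([
  {"linear":[0.0008,-0.0003,0.02],"yaw":0},
  {"linear":[0,0,0.007],"yaw":0},
  {"linear":[0,0,0.003],"yaw":0},
  {"linear":[0,0,0.0028],"yaw":0},
  {"linear":[0,0,0],"yaw":0},
  {"linear":[0,0,0],"yaw":0},
  {"linear":[0,0,0],"yaw":0},
])

```text
time: 34.9
ee_pos: [0.5179, -0.4074, 0.0685]
ee_rot: [1.074, 2.952, 0.001]
ft_force: [-1.0, 4.1, 4.9]
gripper_width: -0.0
```

>>> carry_out([
  {"linear":[0,0,0.0006],"yaw":0},
  {"linear":[0,0,0],"yaw":0},
  {"linear":[0,0,0],"yaw":0},
  {"linear":[0,0,0],"yaw":0},
])

```text
time: 35.3
ee_pos: [0.518, -0.4076, 0.068]
ee_rot: [1.074, 2.952, 0.001]
ft_force: [-1.5, 4.7, 7.5]
gripper_width: -0.0002
```

>>> carry_out([
  {"linear":[0,0,-0.012],"yaw":0},
  {"linear":[0,0,-0.03],"yaw":0},
  {"linear":[0,0,-0.04],"yaw":0},
  {"linear":[0,0,-0.04],"yaw":0},
  {"linear":[0,0,-0.04],"yaw":0},
  {"linear":[0.03,0,0],"yaw":0},
  {"linear":[0.03,0,0],"yaw":0},
  {"linear":[0,0,0],"yaw":0},
])

```text
time: 36.1
ee_pos: [0.4692, -0.368, 0.2302]
ee_rot: [-1.075, -2.951, 0.001]
ft_force: [-0.2, -0.0, 0.6]
gripper_width: 0.0001
```

```bash
python3 - <<'E'
from h import *
im,p=grab("scene"); im2,p2=grab("top"); s,M=pose(); print(s["ee_pos"],s["ft_force"],s["time"])
hsv=cv2.cvtColor(im2,cv2.COLOR_RGB2HSV);H,S,V=[hsv[...,i].astype(int) for i in range(3)]
for m,st,c in comps(((H<6)|(H>174))&(S>150)&(V>90),200): print("red",c,rect(m,.066,p2))
c2=cv2.resize(im2[90:245,230:530],None,fx=2.6,fy=1.9*1.37,interpolation=cv2.INTER_CUBIC); print(c2.shape); cv2.imwrite("pics/t5.png",c2[:590,:780][:,:,::-1]); cv2.imwrite("pics/s5.png",im[:,:,::-1])
blanks("top")
E
```

```text
[ 0.47175339 -0.36978004  0.23015868] [ 0.29268803 -0.212041   -0.295558  ] 36.2
red [341.20605551 145.15811606] (array([ 0.6189, -0.0165]), array([203. ,  48.1]), np.float64(1.437))
red [161.97442455 319.30946292] (array([0.1666, 0.4213]), array([96.6, 25.1]), np.float64(0.695))
red [609.12354312 331.87878788] (array([ 0.158 , -0.6937]), array([89.4, 31.5]), np.float64(1.387))
(403, 780, 3)
top [318. 118.] 433 [ 0.7041  0.0444 -0.096 ] 0.312
top [311. 165.] 482 [ 0.5762  0.0605 -0.1226] 0.234
top [340. 169.] 473 [ 0.5695 -0.0156 -0.1301] 0.248
```

View pics/t5.png

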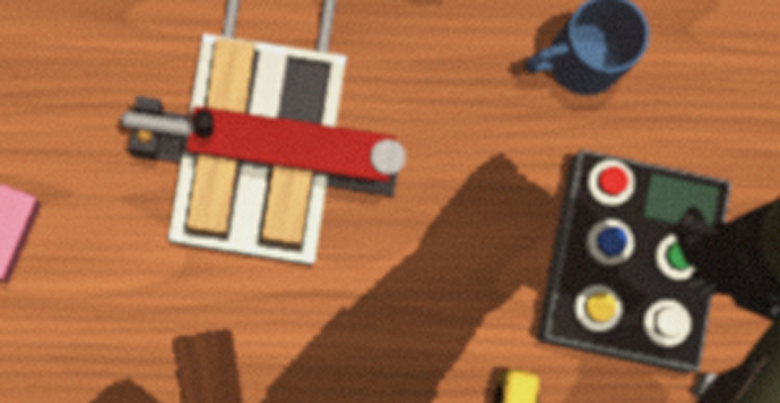

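```bash
python3 -c "
from plant import job
print(job.job_done())"
```

```text
the job is handed in; nothing more can be done
None
```

I laid all three beech blanks found on the bench in their own bays: far +y, near +y and near −y. I then swung the bar shut past its catch and pressed white, yellow, blue and green in that order. The job was handed in at about 36 s, and the hand-in gave no verdict.

**Last checks**
- **Blanks:** the final top view shows all three in their bays under the bar. Each one touched down about 9 mm above the height it was picked at, which matches the 8 mm bay floor.
- **Bar:** it measured within about 0.01 rad of shut in both the wrist and top views, with the nose past the ball.
- **Keys:** each key bottomed at 7 to 12 N, was released before the next, and looked up afterwards; the red key was never touched.
- **Arm:** it was clear of everything at hand-in.
- **Bystanders:** nothing touched them, but I did not measure their positions again at the end.

**What disagreed or went wrong**
- The last automatic fits of the blanks in the top view were poor (residual 0.23 to 0.31), because the bar hides their inner ends. I relied on the picture and the touchdown heights instead.
- I gave one early move with the wrong sign, so the arm went the wrong way. It stayed well above the bench and touched nothing.

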